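# Stir the conditioning beads and set out the climate logger

## Robot

A 6-joint arm with a two-finger parallel gripper is mounted at the origin on the work surface. World frame = base frame: x ahead of the robot, y to its left, z up, the work surface at z = 0. Lengths are in m, angles in rad, forces in N, time in s.
With the tool pointing down it reaches from about 0.35 to 0.85 m from the base axis. Payload 8.1 kg.
Tool frame: the origin (TCP) lies at the very end of the fingers, on their centre line; the grasp point (between the pads) lies 19 mm behind it; z points along the fingers, y is the direction in which the jaws open and shut (so a half turn about z gives the same grasp; the last joint's range is limited). The gripper opens to 93 mm and grips with 3 to 60 N. Pads are 15 mm wide; open, the fingers measure 128 mm over their backs; the gripper's body (75 mm by 188 mm) begins 65 mm behind the grasp point.
Start: joints at [1.19, 0.13, 1.488, -0, 1.523, -0.085], TCP at [0.175, 0.574, 0.219] pointing down, gripper open.
Joint ranges: [-2.96, 2.96], [-0.89, 2.26], [0.02, 2.5], [-1.34, 4.48], [0, 2.73], [-2.66, 2.66]. Speed limits (rad/s): [2.39, 2.39, 2.79, 3.14, 3.14, 3.14].

## Interface

Orientations are given as a rotation vector (axis times angle).
In Python, from plant import robot gives the robot as it stands.
- The arm moves only by the shell command python3 -m inch 'ROWS' [FORCE]. ROWS is JSON, a list that holds one entry, the list of rows, each a list of 7 numbers: the shift along the tool's x, y, z in cm, then the turn, a rotation vector about the tool's x, y, z in degrees, then the gripper command: -1 is fully open, 1 is shut, values between are in proportion. A call has 1 to 5 rows; each row shifts and turns the commanded pose from where the row before left it, along the tool's axes as they then stand; what a row does not reach is not made up. A row lasts 1/10 s, in which the tool goes at most 50 mm and 8.59 degrees, less where a joint would pass 70% of its speed; a pose out of reach is approached as far as the arm can. A call with a gripper value outside its range is refused whole. The fingers move at their own pace and stop on an object; FORCE is the grip in N (left out, the last holds). Time passes only in rows, so rows that do not move let the fingers close. It gives the time, the measured TCP pose, the force and the opening at its end, in the units of the state.
- robot.read_state(): the state, without advancing time (a new reading comes with each control period).
- robot.read_camera(name): name is "side" or "top" or "wrist"; returns a dict with "image" (480x640x3 uint8, blue, green, red), "K" (3x3 intrinsics, pixels), "R" (3x3) and "t" (3): a world point X has camera coordinates R X + t; the wrist camera has in their place "tool_from_camera" (4x4, takes a point from camera to tool coordinates, whose origin is the TCP and whose axes are the flange's). Camera axes: x right, y down, z forward; pixel columns grow to the right and rows downward; lengths in m; the calibration is good to about 2 mm. A picture is of the moment at which its call begins: read the wrist's pose just before it. There is no depth.
- robot.close_job(): hands the job in, once; it reports no verdict.
The state is a dict: "t": time; "q": joint angles; "dq": joint speeds; "joint_torque": joint torques, N m; "tool_pos": TCP position; "orientation": TCP orientation; "force": force on the tool from outside, world axes, zero at the start; "wrist_torque": the same for the moment, N m; "opening": finger opening in m.
Only numpy, scipy, OpenCV 4.12 (cv2) and the standard library are available. Lean on these libraries where they do the work, as an engineer would, in place of code of your own. Each camera call takes 0.05 s, during which the arm holds its last target. There are 200 camera calls.

## Task

Take the stirring stick from its leaning rest and stir the beads in the blue crock with its bulb down near the bottom: two full, wide turns anticlockwise as seen from above, beginning and ending on the side under the lamp, keeping all beads in the crock, then put the stick back in its rest as it was. Also stand the white logger upright midway between the crock and the label side of the yellow card box, centred on the label and with a broad side parallel to it. Do not touch the lamp, and leave the crock and everything else where it stands.

Things in the scene. Friction and masses are not known exactly. Their poses are not given: they have to be found in the camera images.
- crock: Blue glazed stoneware crock, round and open, 182 mm outer diameter, 58 mm high, wall 5 mm (inside radius 86 mm), inner floor 7 mm above the underside, 2.2 kg, loose on the table. Origin: centre of the underside; z up; its x axis points to the lamp's foot, its y axis to the card box.
- lamp: Desk lamp fixed behind the crock. Origin: underside of its foot (90 mm disc, 16 mm high), z up. A 16 mm neck rises to 242 mm; an arm runs from it along -x to a flat light bar over the crock: bar centre 157 mm along -x, 36 mm wide (x), 200 mm long (y), 223 to 242 mm above the table, so there is no room for an upright gripper over the crock's middle.
- rest: Dark steel rest for the stick, fixed, open above: base 150 x 70 x 8 mm, origin under its centre; at +x an open three-sided cup (walls 22 mm high, 36 mm between the sides); at -x a fork (29 mm free between prongs, tops 144 mm high) with a crossbar 119 mm high that the shaft leans on. The stick leans 30 deg from vertical, its top towards -x.
- rest_cup (a point): Where the centre of the stick's bulb lies when the stick is in its rest (21 mm above the table).
- rest_top (a point): Where the stick's upper end lies when it is in its rest (195 mm above the table).
- stick: Stirring stick, 213 mm long, 70 g: square beech shaft 16 x 16 mm with a black rubber bulb (ball of 26 mm diameter) at its lower end. Origin: bulb centre; z along the shaft towards the upper end (200 mm from the origin); x and y square to the shaft's flats (y level in the rest). It starts in the rest; its top 65 mm stand clear above the fork.
- stick_bulb (a point): Centre of the stick's bulb.
- stick_top (a point): Centre of the stick's upper end face.
- logger: White climate logger, an upright box 44 (x) x 60 (y) x 100 (z) mm with a green display on one broad side (-x), 160 g. Origin: centre of the underside; z up.
- cardbox: Yellow card-index box with grey lid, fixed, 104 (x) x 154 (y) x 99 (z) mm. Origin: centre of the underside. Its label side (white label in brass holder) is the face at x = -52 mm and looks towards the crock.
- mug: White mug, 76 mm diameter, 90 mm high, handle at +y, loose; bystander. Origin: centre of the underside.
- punch: Hole punch with red lever, 62 x 100 x 63 mm, loose; bystander. Origin: centre of the underside.
- jar: Amber glass jar with black cap, 80 mm diameter, 100 mm high, loose; bystander. Origin: centre of the underside.
- tape: Roll of brown tape lying flat, 90 mm diameter, 32 mm high, loose; bystander. Origin: centre of the underside.
- bead0_center (a point): Centre of bead 0: white glazed humidity-conditioning ball, 36 mm diameter, 25 g, slippery, loose on the crock's floor.
- bead1_center (a point): Centre of bead 1: terracotta glazed humidity-conditioning ball, 36 mm diameter, 25 g, slippery, loose on the crock's floor.
- bead2_center (a point): Centre of bead 2: terracotta glazed humidity-conditioning ball, 36 mm diameter, 25 g, slippery, loose on the crock's floor.
- bead3_center (a point): Centre of bead 3: white glazed humidity-conditioning ball, 36 mm diameter, 25 g, slippery, loose on the crock's floor.
- bead4_center (a point): Centre of bead 4: white glazed humidity-conditioning ball, 36 mm diameter, 25 g, slippery, loose on the crock's floor.
Not all that is in view belongs to the job. What is meant by the logger is not purple, and is the smaller of those in its own colour.

How it is judged:
By the outcome, as a careful person would: the job done as asked, in the order asked, and still so for the second after the job is handed in, with the robot touching nothing.
It also fails if it takes over 72 s, if anything falls off the work surface, if the arm or the gripper's body presses on something with over 40 N, if the wrist force passes 120 N, or if a joint passes its speed limit or range.

## Working session

There is one attempt and no reset: what is moved stays moved. The work goes in short steps, Python scripts to look and compute and a shell command to move; the robot and the scene stay as the last step left them, time stands still between calls to the robot, and variables do not carry over. Pictures are saved under pics/ and viewed, about 8 in all and at most 12, crops included, and the job is handed in when it is done.

```bash
ls; mkdir -p pics
python3 - <<'E'
from plant import robot
import cv2
for n in("top","side"):
    c=robot.read_camera(n); cv2.imwrite(f"pics/{n}0.png",c["image"]); print(n,c["K"],c["R"],c["t"])
s=robot.read_state(); print(s)
E
```

```text
pics
top [[598.17358484   0.         319.86550043]
 [  0.         598.17358484 240.49906365]
 [  0.           0.           1.        ]] [[ 0.01068879 -0.99961173  0.02573189]
 [-0.98530614 -0.01491567 -0.17014502]
 [ 0.17046276 -0.02353514 -0.98508301]] [-0.07369023  0.58564427  1.40883359]
side [[586.66810741   0.         321.74167573]
 [  0.         586.66810741 243.82282597]
 [  0.           0.           1.        ]] [[ 0.91480822 -0.40368902 -0.012692  ]
 [-0.24177099 -0.52216896 -0.81785474]
 [ 0.32353161  0.7512488  -0.57528475]] [-0.52676322  0.22230882  1.60157733]
{'t': 0.1, 'q': array([ 1.18958787e+00,  1.31082360e-01,  1.48916408e+00, -2.82284784e-05,
        1.52299130e+00, -8.54124579e-02]), 'dq': array([ 0.00119558, -0.0011698 , -0.00135559,  0.00019738,  0.00086846,
        0.0004191 ]), 'joint_torque': array([ 2.02335781e-03, -5.61347401e+01, -4.93092692e+01,  7.71051832e-02,
        2.92550650e-02, -1.23468322e-05]), 'tool_pos': array([0.17470684, 0.57346948, 0.21769776]), 'orientation': array([-4.62888945e-01, -3.10694618e+00,  2.52404094e-03]), 'force': array([ 0.18519907, -0.02887129, -0.85400868]), 'wrist_torque': array([-9.25210888e-04, -7.25466050e-05,  1.32817960e-03]), 'opening': 0.09308072241795808}
```

View pics/top0.png

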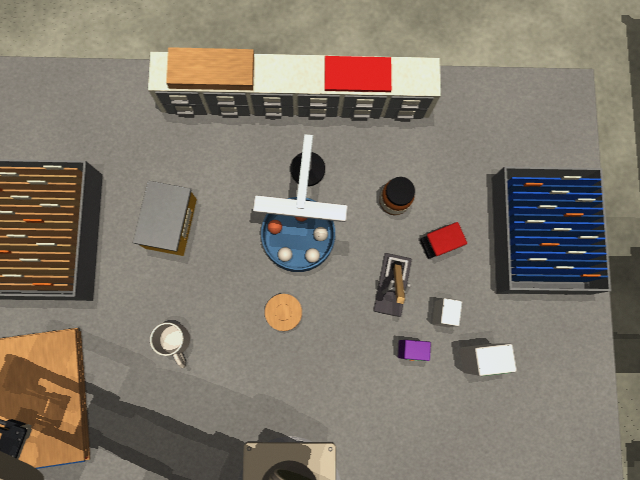

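View pics/side0.png

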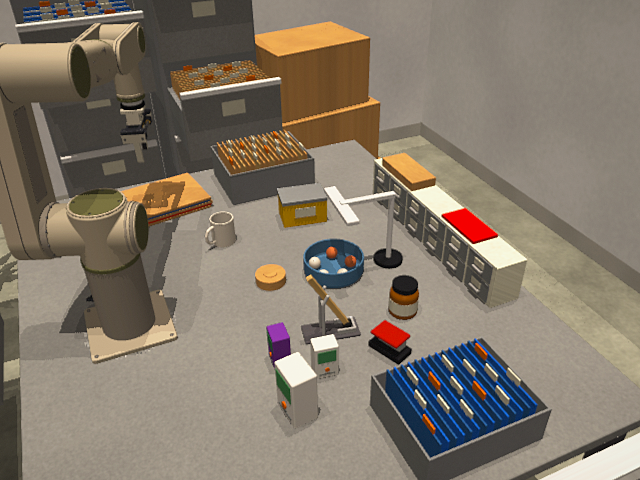

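Top view: crock (297,235), lamp foot (308,168), box (166,217), rest (393,285), small white logger (452,312), purple logger (415,350) and large white logger (495,360) as decoys, mug (168,340), tape (283,312). The side view agrees. I'll enlarge both.

Run:
```python
import cv2
a=cv2.imread("pics/top0.png"); s=cv2.imread("pics/side0.png")
cv2.imwrite("pics/topA.png",cv2.resize(a[180:380,360:520],None,fx=3,fy=3,interpolation=cv2.INTER_CUBIC))
cv2.imwrite("pics/topB.png",cv2.resize(a[130:280,130:350],None,fx=3.6,fy=3.6,interpolation=cv2.INTER_CUBIC))
```

```text
(no output)
```

View pics/topA.png

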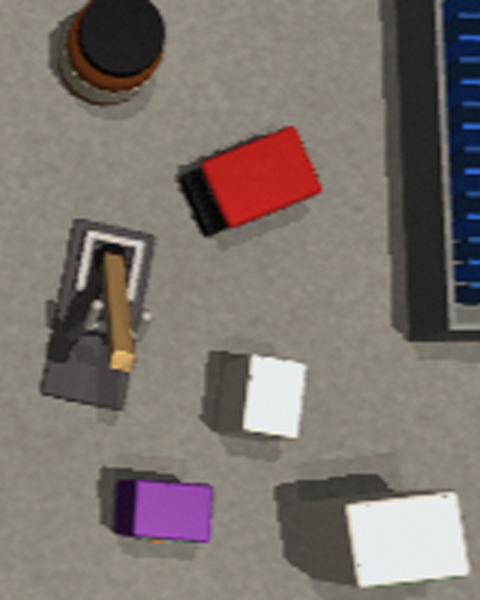

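View pics/topB.png

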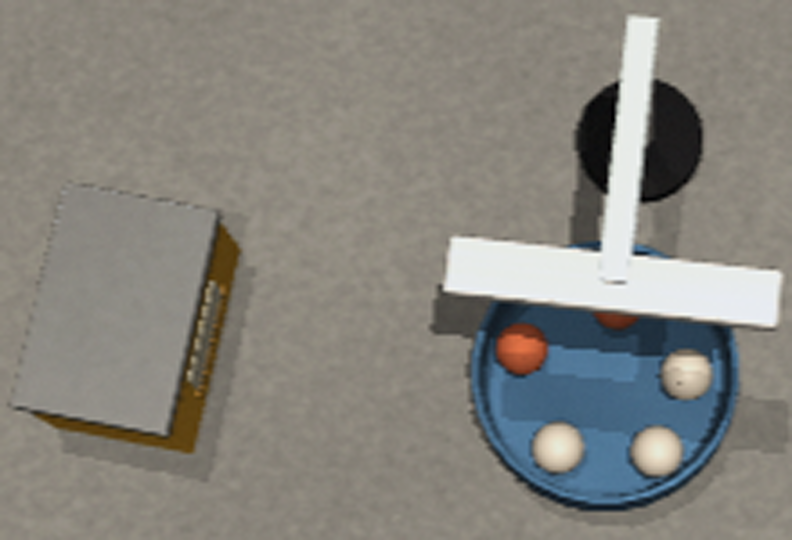

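```bash
cat > h.py <<'E'
from plant import robot
import numpy as np, cv2
from scipy.spatial.transform import Rotation as Ro
C={'top':(np.array([[598.17358484,0,319.86550043],[0,598.17358484,240.49906365],[0,0,1]]),np.array([[0.01068879,-0.99961173,0.02573189],[-0.98530614,-0.01491567,-0.17014502],[0.17046276,-0.02353514,-0.98508301]]),np.array([-0.07369023,0.58564427,1.40883359])),
'side':(np.array([[586.66810741,0,321.74167573],[0,586.66810741,243.82282597],[0,0,1]]),np.array([[0.91480822,-0.40368902,-0.012692],[-0.24177099,-0.52216896,-0.81785474],[0.32353161,0.7512488,-0.57528475]]),np.array([-0.52676322,0.22230882,1.60157733]))}
def unp(cam,uv,z):
    K,R,t=C[cam]; o=-R.T@t
    out=[]
    for p in np.atleast_2d(uv):
        d=R.T@np.linalg.inv(K)@[p[0],p[1],1.]; out.append(o+d*(z-o[2])/d[2])
    return np.array(out)
def pose():
    s=robot.read_state(); return s,np.array(s['tool_pos']),Ro.from_rotvec(s['orientation']).as_matrix()
E
python3 - <<'E'
from h import *
np.set_printoptions(precision=4,suppress=True)
A=lambda l:np.array(l)/3+[360,180]
B=lambda l:np.array(l)/3.6+[130,130]
def q(n,P):
    c=P.mean(0);e=[P[1]-P[0],P[2]-P[1],P[2]-P[3],P[3]-P[0]]
    print(n,c,[ (round(np.linalg.norm(v[:2]),4),round(np.degrees(np.arctan2(v[1],v[0])),1)) for v in e]);return c
q('rest',unp('top',A([(77,219),(155,234),(122,410),(41,393)]),.008))
print('sticktop',unp('top',A([(122,361)]),.195),'cup bulb approx')
q('log',unp('top',A([(250,355),(306,362),(297,440),(243,433)]),.1))
q('box',unp('top',B([(67,184),(219,211),(167,436),(10,405)]),.099))
q('bar',unp('top',B([(452,236),(781,271),(777,328),(445,293)]),.242))
print('crock',unp('top',B([(605,377)]),.058),'lamp',unp('top',B([(640,140)]),.016))
print('beads',unp('top',B([(521,349),(616,315),(686,374),(656,451),(558,447)]),.025))
print('tape mug',unp('top',[(283,312)],.032),unp('top',[(168,340)],.09))
s,p,R=pose();print(p,R)
E
```

```text
rest [ 0.4858 -0.2504  0.008 ] [(np.float64(0.0664), np.float64(-100.2)), (np.float64(0.1496), np.float64(168.6)), (np.float64(0.068), np.float64(-101.1)), (np.float64(0.1485), np.float64(168.0))]
sticktop [[ 0.4327 -0.2392  0.195 ]] cup bulb approx
log [ 0.4131 -0.3722  0.1   ] [(np.float64(0.0439), np.float64(-96.4)), (np.float64(0.0608), np.float64(171.7)), (np.float64(0.042), np.float64(-96.7)), (np.float64(0.0605), np.float64(173.4))]
box [0.6324 0.3078 0.099 ] [(np.float64(0.1023), np.float64(-99.4)), (np.float64(0.1533), np.float64(170.1)), (np.float64(0.1042), np.float64(-100.4)), (np.float64(0.1514), np.float64(169.3))]
bar [ 0.6226 -0.0195  0.242 ] [(np.float64(0.1966), np.float64(-95.3)), (np.float64(0.0347), np.float64(176.3)), (np.float64(0.1975), np.float64(-95.2)), (np.float64(0.0348), np.float64(174.9))]
crock [[ 0.5988 -0.0128  0.058 ]] lamp [[ 0.7776 -0.0341  0.016 ]]
beads [[ 0.6236  0.046   0.025 ]
 [ 0.6487 -0.0192  0.025 ]
 [ 0.6078 -0.0683  0.025 ]
 [ 0.5537 -0.0482  0.025 ]
 [ 0.5555  0.0191  0.025 ]]
tape mug [[0.413  0.0207 0.032 ]] [[0.343  0.2807 0.09  ]]
[0.1747 0.5735 0.2177] [[-0.9566  0.2915 -0.0006]
 [ 0.2915  0.9566 -0.0015]
 [ 0.0001 -0.0016 -1.    ]]
```

```bash
cat >> h.py <<'E'
np.set_printoptions(precision=4,suppress=True)
uz=np.radians
a=uz(168.3); rx=-np.array([np.cos(a),np.sin(a),0]); ry=np.cross([0,0,1],rx)
U=-.5*rx+np.sqrt(.75)*np.array([0,0,1])      # stick axis in rest
RS=np.column_stack([np.cross(ry,-U),ry,-U])   # tool on the stick
BULB=np.array([.5306,-.2596,.021]); S=.178
CR=np.array([.5988,-.0128,0])
def tcp(b): return np.asarray(b)+(S-.019)*U   # TCP for a bulb position
def go(pt,Rt=None,name='',p=None,R=None):
    if p is None:_,p,R=pose()
    if Rt is None: Rt=R
    print(name,'shift now',R.T@(pt-p)*100,'turn',np.degrees(Ro.from_matrix(R.T@Rt).as_rotvec()),'shift after turn',Rt.T@(pt-p)*100)
E
python3 - <<'E'
from h import *
w=np.array([.48,.2,.36]); _,p,R=pose()
go(w,RS,'w1'); g=tcp(BULB); print(g, g-.1*RS[:,2])
w2=g+.12*U
go(w2,RS,'w2',w,RS); go(g,RS,'g',w2,RS)
K,Rc,t=C['top']
for h in(.1,.15): print(h,unp('top',np.array([(345,503),(457,491),(469,570),(358,587)])/3+[360,180],h)[:,:2].round(3).tolist())
E
```

```text
w1 shift now [-40.0885 -26.849  -14.1907] turn [ -1.4654 -29.9896  -5.1028] shift after turn [-39.5638 -30.38     6.4105]
[ 0.4528 -0.2435  0.1587] [ 0.4038 -0.2333  0.2453]
w2 shift now [  4.5875 -43.979    8.5957] turn [0. 0. 0.] shift after turn [  4.5875 -43.979    8.5957]
g shift now [-0. -0. 12.] turn [0. 0. 0.] shift after turn [-0. -0. 12.]
0.1 [[0.333, -0.425], [0.343, -0.512], [0.284, -0.519], [0.27, -0.433]]
0.15 [[0.333, -0.411], [0.343, -0.495], [0.286, -0.501], [0.273, -0.418]]
```

```bash
python3 -m inch '[[[-3.6,-2.4,-1.3,0,0,0,-1],[-3.6,-2.4,-1.3,0,0,0,-1],[-3.6,-2.4,-1.3,0,0,0,-1],[-3.6,-2.4,-1.3,0,0,0,-1],[-3.6,-2.4,-1.3,0,0,0,-1]]]' 45
python3 -m inch '[[[-3.6,-2.4,-1.3,0,0,0,-1],[-3.6,-2.4,-1.3,0,0,0,-1],[-3.6,-2.4,-1.3,0,0,0,-1],[-3.6,-2.4,-1.3,0,0,0,-1],[-3.6,-2.4,-1.3,0,0,0,-1]]]'
python3 -m inch '[[[-3.6,-2.4,-1.3,-0.37,-7.5,-1.28,-1],[0,0,0,-0.37,-7.5,-1.28,-1],[0,0,0,-0.37,-7.5,-1.28,-1],[0,0,0,-0.37,-7.5,-1.28,-1],[0,0,0,0,0,0,-1]]]'
python3 - <<'E'
from h import *
go(tcp(BULB)+.1*U,RS,'w2')
E
```

```text
t: 0.6
tool_pos: [0.3127, 0.4051, 0.2837]
orientation: [-0.462, -3.107, 0.001]
force: [1.1, 0.5, 0.5]
opening: 0.0929
t: 1.1
tool_pos: [0.4499, 0.2378, 0.3488]
orientation: [-0.463, -3.107, 0.0]
force: [-0.7, 1.2, -0.8]
opening: 0.0928
t: 1.6
tool_pos: [0.4738, 0.206, 0.3576]
orientation: [0.262, 2.608, -0.072]
force: [-0.2, -0.9, -0.6]
opening: 0.0931
w2 shift now [  3.9964 -44.4293  10.7369] turn [ 0.0244 -0.0627  0.2243] shift after turn [  3.8342 -44.44    10.7515]
```

```bash
python3 -m inch '[[[0.4,-4.44,1.07,0,0,0,-1],[0.4,-4.44,1.07,0,0,0,-1],[0.4,-4.44,1.07,0,0,0,-1],[0.4,-4.44,1.07,0,0,0,-1],[0.4,-4.44,1.07,0,0,0,-1]]]'
python3 -m inch '[[[0.4,-4.44,1.07,0,0,0,-1],[0.4,-4.44,1.07,0,0,0,-1],[0.4,-4.44,1.07,0,0,0,-1],[0.4,-4.44,1.07,0,0,0,-1],[0.4,-4.44,1.07,0,0,0,-1]]]'
python3 -m inch '[[[0,0,0,0,0,0,-1],[0,0,0,0,0,0,-1]]]'
python3 - <<'E'
from h import *
go(tcp(BULB),RS,'g')
s,p,R=pose()
c=robot.read_camera("wrist"); cv2.imwrite("pics/w1.png",c["image"]); print(c["K"],c["tool_from_camera"])
E
```

```text
t: 2.1
tool_pos: [0.449, -0.0133, 0.3071]
orientation: [0.267, 2.614, -0.069]
force: [-3.7, 1.2, 3.6]
opening: 0.0933
t: 2.6
tool_pos: [0.4207, -0.2352, 0.2527]
orientation: [0.271, 2.618, -0.071]
force: [0.9, -0.2, -1.0]
opening: 0.0926
t: 2.8
tool_pos: [0.4204, -0.2342, 0.2514]
orientation: [0.276, 2.621, -0.069]
force: [0.6, -0.0, -0.1]
opening: 0.0931
g shift now [ 1.5694 -0.2463  9.738 ] turn [-0.068  -0.9194 -0.3151] shift after turn [ 1.7268 -0.2488  9.7112]
[[334.3353   0.     315.3544]
 [  0.     334.3353 238.1932]
 [  0.       0.       1.    ]] [[ 0.001  -0.9639 -0.2664  0.0739]
 [ 1.      0.0012 -0.0003 -0.0012]
 [ 0.0006 -0.2664  0.9639 -0.1653]
 [ 0.      0.      0.      1.    ]]
```

View pics/w1.png

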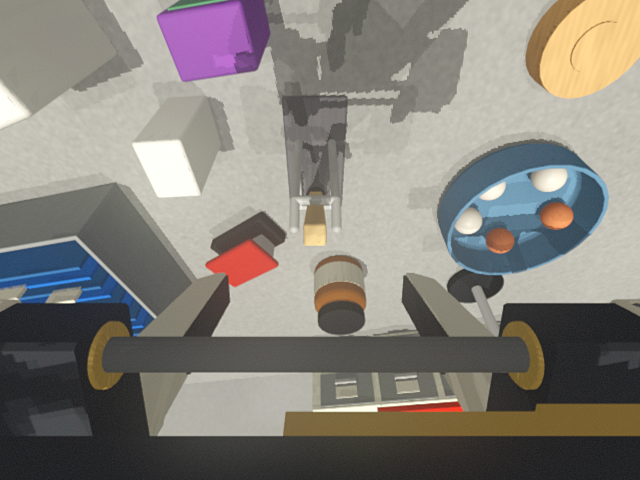

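Run:
```python
from h import *
s,p,R=pose(); print(s['q'])
c=robot.read_camera("wrist");T=c["tool_from_camera"];K=c["K"]
def pr(X):
    x=R.T@(X-p); y=T[:3,:3].T@(x-T[:3,3]); v=K@y; return v[:2]/v[2]
print('top',pr(BULB+.2*U),'bulb',pr(BULB),'crock',pr(CR+[0,0,.058]))
print('base corners',[pr(np.array([.4858,-.2504,.008])+i*.075*rx+j*.035*ry).round(0) for i in(-1,1) for j in(-1,1)])
L=np.array([.4131,-.3722,.1]);b=uz(172.5);e=np.array([np.cos(b),np.sin(b),0]);f=np.array([-e[1],e[0],0])
print('log',[pr(L+i*.03*e+j*.022*f).round(0) for i in(-1,1) for j in(-1,1)])
cv2.imwrite("pics/w2.png",cv2.resize(c["image"][80:280,120:380],None,fx=3,fy=3,interpolation=cv2.INTER_CUBIC))
```

```text
[-0.847  -0.7463  2.2198  0.3106  1.2626 -2.2442]
top [311.6037 232.0721] bulb [313.5375 195.0397] crock [523.1083 224.252 ]
base corners [array([279.,  94.]), array([347.,  94.]), array([288., 207.]), array([340., 207.])]
log [array([199., 192.]), array([154., 195.]), array([176., 134.]), array([125., 138.])]
```

View pics/w2.png

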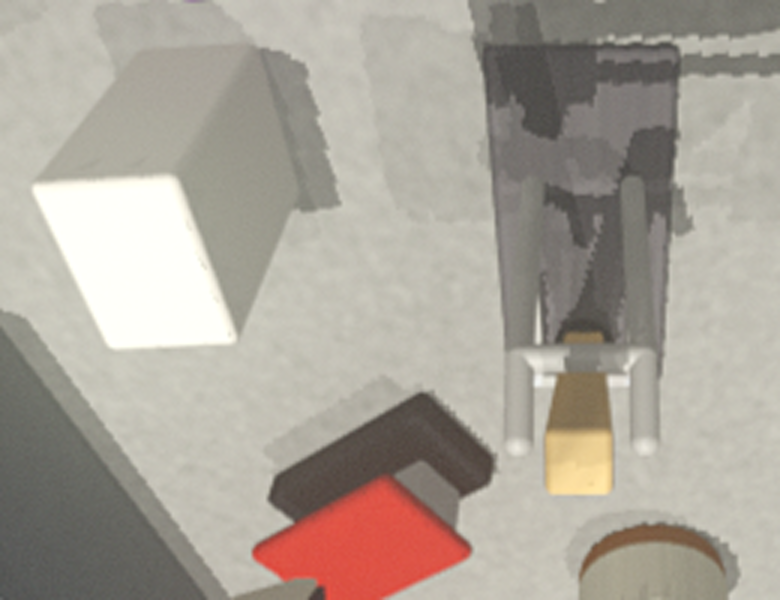

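```bash
python3 -m inch '[[[0,0,2,0,-0.9,-0.3,-1],[0.8,-0.1,1.5,0,0,0,-1],[0.9,-0.1,1.5,0,0,0,-1],[0,0,0,0,0,0,-1],[0,0,0,0,0,0,-1]]]'
python3 - <<'E'
from h import *
go(tcp(BULB),RS,'g')
E
```

```text
t: 3.4
tool_pos: [0.4312, -0.2353, 0.2]
orientation: [0.258, 2.606, -0.074]
force: [-0.5, 0.3, 0.8]
opening: 0.0929
g shift now [ 0.1036 -0.3597  4.7189] turn [-0.0093  0.0797  0.4046] shift after turn [ 0.0945 -0.3612  4.719 ]
```

```bash
python3 -m inch '[[[0.1,-0.35,1.2,0,0,0.4,-1],[0,0,1.2,0,0,0,-1],[0,0,1.2,0,0,0,-1],[0,0,1.1,0,0,0,-1],[0,0,0,0,0,0,-1]]]'
python3 -m inch '[[[0,0,0,0,0,0,1],[0,0,0,0,0,0,1],[0,0,0,0,0,0,1],[0,0,0,0,0,0,1],[0,0,0,0,0,0,1]]]' 45
python3 -m inch '[[[0,0,0,0,0,0,1],[0,0,0,0,0,0,1],[0,0,0,0,0,0,1]]]' 45
python3 - <<'E'
from h import *
go(tcp(BULB),RS,'g'); s=pose()[0];print(s['force'],s['opening'],repr(s['tool_pos']),repr(s['orientation']))
E
```

```text
t: 3.9
tool_pos: [0.4525, -0.244, 0.1582]
orientation: [0.269, 2.605, -0.072]
force: [0.1, 0.6, -0.6]
opening: 0.093
t: 4.4
tool_pos: [0.4518, -0.2449, 0.1582]
orientation: [0.271, 2.605, -0.073]
force: [0.6, -1.2, -0.1]
opening: 0.0576
t: 4.7
tool_pos: [0.4517, -0.2447, 0.1577]
orientation: [0.271, 2.605, -0.073]
force: [0.1, -0.9, 0.5]
opening: 0.0335
g shift now [-0.1131  0.1416 -0.0446] turn [-0.0919  0.0306 -0.1381] shift after turn [-0.1135  0.1414 -0.0445]
[ 0.0755 -0.9375  0.4882] 0.03354030759888769 array([ 0.4517, -0.2447,  0.1577]) array([ 0.2707,  2.6053, -0.0729])
```

```bash
python3 -m inch '[[[0,0,0,0,0,0,1],[0,0,0,0,0,0,1],[0,0,0,0,0,0,1],[0,0,0,0,0,0,1],[0,0,0,0,0,0,1]]]' 45
python3 - <<'E'
from h import *
s,p,R=pose();print(s['force'],s['opening'],repr(s['tool_pos']),repr(s['orientation']))
go(p+[0,0,.15],None,'up')
E
```

```text
t: 5.2
tool_pos: [0.4518, -0.2447, 0.1578]
orientation: [0.271, 2.605, -0.073]
force: [0.0, -0.7, -0.2]
opening: 0.0158
[ 0.0463 -0.6933 -0.155 ] 0.01576868118908784 array([ 0.4518, -0.2447,  0.1578]) array([ 0.2705,  2.6053, -0.0729])
up shift now [ -7.5074  -0.0032 -12.9861] turn [0. 0. 0.] shift after turn [ -7.5074  -0.0032 -12.9861]
```

```bash
python3 -m inch '[[[-0.5,0,-0.87,0,0,0,1],[-1,0,-1.73,0,0,0,1],[-1,0,-1.73,0,0,0,1],[-1,0,-1.73,0,0,0,1],[-1,0,-1.73,0,0,0,1]]]'
python3 -m inch '[[[-1,0,-1.73,0,0,0,1],[-1,0,-1.73,0,0,0,1],[0,0,0,0,0,0,1]]]'
python3 - <<'E'
from h import *
s,p,R=pose();print(s['force'],s['opening'],s['q'])
c=robot.read_camera("side");K,Rc,t=C['side']
b=p-(S-.019)*(-R[:,2]);print('bulb est',b)
v=K@(Rc@b+t);print(v[:2]/v[2])
u,w=(v[:2]/v[2]).astype(int)
cv2.imwrite("pics/s1.png",cv2.resize(c["image"][200:350,230:430],None,fx=4,fy=4,interpolation=cv2.INTER_CUBIC))
E
```

```text
t: 5.7
tool_pos: [0.4516, -0.2447, 0.2494]
orientation: [0.27, 2.605, -0.074]
force: [0.3, -0.1, -1.3]
opening: 0.0161
t: 6.0
tool_pos: [0.4527, -0.2457, 0.2923]
orientation: [0.269, 2.601, -0.078]
force: [0.2, -0.7, -0.2]
opening: 0.0158
[ 0.1761 -0.652  -0.1595] 0.015772012780925125 [-0.8094 -0.6531  2.1008  0.3026  1.2571 -2.2037]
bulb est [ 0.5312 -0.2626  0.155 ]
[346.6796 284.9568]
```

View pics/s1.png

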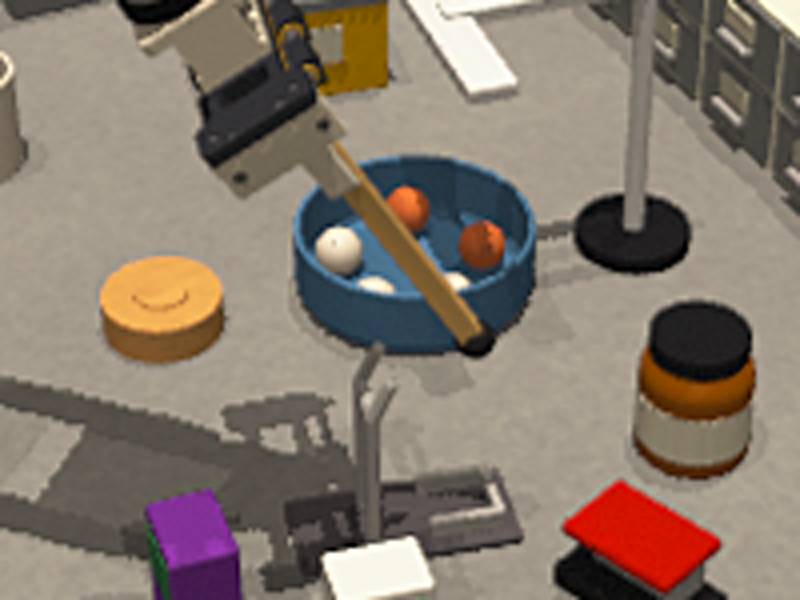

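```bash
cat > stir.py <<'E'
from h import *
TG=np.array([.4518,-.2447,.1578])
s,p,R=pose(); b=BULB+(p-TG); print('bulb',b,'rel crock',b-CR, 'ang',np.degrees(np.arctan2(*(b-CR)[1::-1])))
def to(x,name): 
    print(name,(R.T@(x-b)*100).round(2),'world',x.round(3))
E
python3 - <<'E'
from stir import *
K,Rc,t=C['side']
for X in (CR+[0,0,.058],b):
    v=K@(Rc@X+t);print(v[:2]/v[2])
Ctr=CR+[0,0,.024]
E0=Ctr+.12*U; to(E0,'E0'); print('insert',(R.T@(Ctr-E0)*100))
def P(a,r=.05): return Ctr+r*np.array([np.cos(uz(a)),np.sin(uz(a)),0])
print('out',R.T@(P(-44)-Ctr)*100)
for k in range(30):
    a=-44+12*k; print(a,(R.T@(P(a+12)-P(a))*100).round(2).tolist())
E
```

```text
bulb [ 0.531  -0.2601  0.153 ] rel crock [-0.0678 -0.2473  0.153 ] ang -105.33095295858809
[330.2639 256.1381]
[346.1792 285.0062]
E0 [ 5.08 25.59 -0.11] world [ 0.54  -0.001  0.128]
insert [ 0.0386  0.0396 11.9999]
out [-3.6568 -2.6598  2.1337]
-44 [-0.4, 0.94, 0.23]
-32 [-0.22, 1.01, 0.13]
-20 [-0.03, 1.04, 0.02]
-8 [0.15, 1.03, -0.09]
4 [0.34, 0.97, -0.2]
16 [0.5, 0.87, -0.29]
28 [0.65, 0.73, -0.38]
40 [0.76, 0.56, -0.45]
52 [0.85, 0.36, -0.49]
64 [0.89, 0.15, -0.52]
76 [0.9, -0.07, -0.52]
88 [0.87, -0.29, -0.5]
100 [0.8, -0.49, -0.46]
112 [0.69, -0.67, -0.4]
124 [0.56, -0.82, -0.32]
136 [0.4, -0.94, -0.23]
148 [0.22, -1.01, -0.13]
160 [0.03, -1.04, -0.02]
172 [-0.15, -1.03, 0.09]
184 [-0.34, -0.97, 0.2]
196 [-0.5, -0.87, 0.29]
208 [-0.65, -0.73, 0.38]
220 [-0.76, -0.56, 0.45]
232 [-0.85, -0.36, 0.49]
244 [-0.89, -0.15, 0.52]
256 [-0.9, 0.07, 0.52]
268 [-0.87, 0.29, 0.5]
280 [-0.8, 0.49, 0.46]
292 [-0.69, 0.67, 0.4]
304 [-0.56, 0.82, 0.32]
```

```bash
python3 -m inch '[[[0.7,3.6,0,0,0,0,1],[0.7,3.6,0,0,0,0,1],[0.7,3.6,0,0,0,0,1],[0.7,3.6,0,0,0,0,1],[0.7,3.6,0,0,0,0,1]]]'
python3 -m inch '[[[0.7,3.6,0,0,0,0,1],[0.8,4.0,0,0,0,0,1],[0,0,0,0,0,0,1],[0,0,0,0,0,0,1],[0,0,0,0,0,0,1]]]'
python3 - <<'E'
from stir import *
print(s['force'],s['opening'])
Ctr=CR+[0,0,.024]
to(Ctr,'C'); go(p,RS,'rot')
c=robot.read_camera("top"); cv2.imwrite("pics/t2.png",cv2.resize(c["image"][140:320,190:430],None,fx=3.3,fy=3.3,interpolation=cv2.INTER_CUBIC))
E
```

```text
t: 6.55
tool_pos: [0.4583, -0.0611, 0.2684]
orientation: [0.272, 2.606, -0.073]
force: [0.5, 0.1, -1.2]
opening: 0.016
t: 7.05
tool_pos: [0.4617, 0.0139, 0.2618]
orientation: [0.271, 2.606, -0.074]
force: [-0.1, 0.1, -0.6]
opening: 0.0163
bulb [ 0.5405 -0.001   0.125 ] rel crock [-0.0583  0.0118  0.125 ] ang 168.57155596783377
[-0.1161  0.0934 -0.6361] 0.01626135186603206
C [-0.11  0.06 11.72] world [ 0.599 -0.013  0.024]
rot shift now [0. 0. 0.] turn [-0.1483 -0.031  -0.142 ] shift after turn [0. 0. 0.]
```

View pics/t2.png

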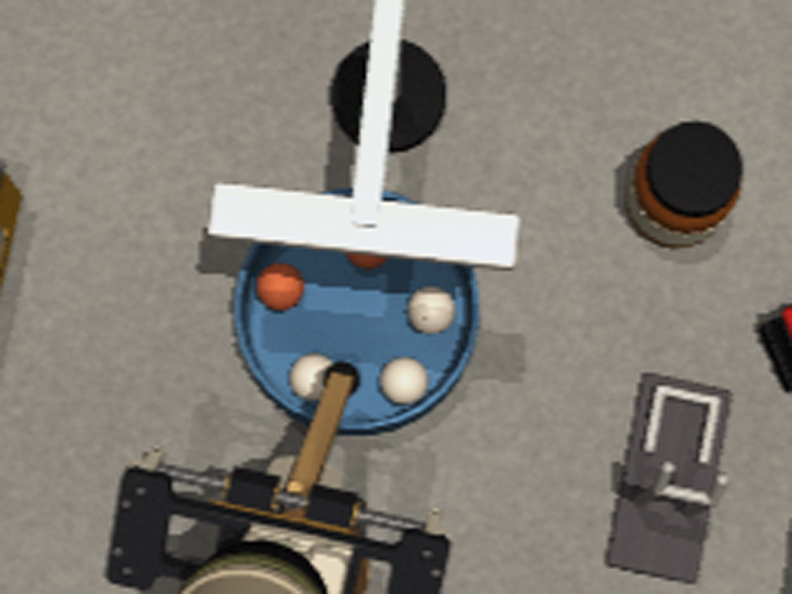

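```bash
python3 -c "
from stir import *
print(unp('top',[(293.6,253.3)],.125))"
python3 -m inch '[[[0,0,2,0,0,0,1],[0,0,2,0,0,0,1],[0,0,2,0,0,0,1],[0,0,2,0,0,0,1],[-0.1,0,1.5,0,0,0,1]]]'
python3 -m inch '[[[0,0,1.2,0,0,0,1],[0,0,1,0,0,0,1],[0,0,0,0,0,0,1],[0,0,0,0,0,0,1]]]'
python3 - <<'E'
from stir import *
print(s['force'],s['opening'])
Ctr=CR+[0,0,.024]
to(Ctr,'C'); to(Ctr+.05*np.array([np.cos(uz(-44)),np.sin(uz(-44)),0]),'start')
E
```

```text
bulb [ 0.5406 -0.0017  0.1253] rel crock [-0.0582  0.0111  0.1253] ang 169.1762801710495
[[ 0.5429 -0.0041  0.125 ]]
t: 7.6
tool_pos: [0.5092, 0.0018, 0.1793]
orientation: [0.277, 2.606, -0.075]
force: [-0.2, -0.5, -1.4]
opening: 0.0162
t: 8.0
tool_pos: [0.52, 0.0014, 0.1619]
orientation: [0.273, 2.605, -0.074]
force: [0.7, -0.0, -0.8]
opening: 0.0157
bulb [ 0.5988 -0.0135  0.0251] rel crock [ 0.     -0.0007  0.0251] ang -86.32043934834105
[ 0.6584 -0.0051 -0.7594] 0.01571890842926968
C [0.07 0.07 0.09] world [ 0.599 -0.013  0.024]
start [-3.6  -2.58  2.21] world [ 0.635 -0.048  0.024]
```

```bash
python3 -m inch '[[[-0.7,-0.5,0.42,0,0,0,1],[-0.7,-0.5,0.42,0,0,0,1],[-0.7,-0.5,0.42,0,0,0,1],[-0.7,-0.5,0.42,0,0,0,1],[-0.7,-0.4,0.42,0,0,0,1]]]'
python3 -m inch '[[[0,0,0,0,0,0,1],[0,0,0,0,0,0,1],[-0.4,0.94,0.23,0,0,0,1],[-0.22,1.01,0.13,0,0,0,1],[-0.03,1.04,0.02,0,0,0,1]]]'
python3 -m inch '[[[0.15,1.03,-0.09,0,0,0,1],[0.34,0.97,-0.2,0,0,0,1],[0.5,0.87,-0.29,0,0,0,1],[0.65,0.73,-0.38,0,0,0,1],[0.76,0.56,-0.45,0,0,0,1]]]'
python3 - <<'E'
from stir import *
Ctr=CR+[0,0,.024]
to(Ctr+.05*np.array([np.cos(uz(52)),np.sin(uz(52)),0]),'52')
K,Rc,t=C['side']
v=K@(Rc@b+t);print(v[:2]/v[2])
c=robot.read_camera("side");cv2.imwrite("pics/s2.png",cv2.resize(c["image"][170:330,250:450],None,fx=3.5,fy=3.5,interpolation=cv2.INTER_CUBIC))
E
```

```text
t: 8.5
tool_pos: [0.5558, -0.0301, 0.1613]
orientation: [0.271, 2.605, -0.073]
force: [-0.2, -0.1, -0.5]
opening: 0.0157
t: 9.0
tool_pos: [0.5687, -0.0012, 0.1611]
orientation: [0.271, 2.605, -0.073]
force: [-0.9, -0.9, -1.0]
opening: 0.0162
t: 9.5
tool_pos: [0.5495, 0.0443, 0.1614]
orientation: [0.27, 2.605, -0.076]
force: [0.7, -11.2, -1.8]
opening: 0.0161
bulb [0.6283 0.0294 0.0246] rel crock [0.0295 0.0422 0.0246] ang 55.04723640031396
52 [-0.13 -0.25  0.14] world [0.63  0.027 0.024]
[333.3358 255.1303]
```

View pics/s2.png

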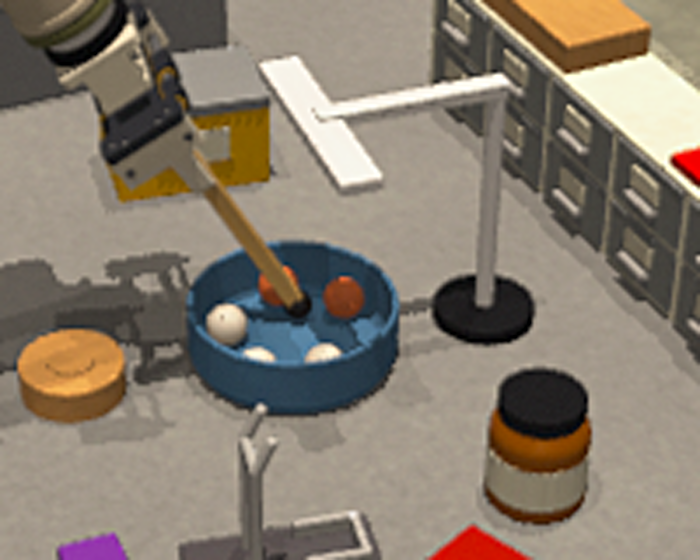

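Run:
```python
from stir import *
print(s['force'],s['wrist_torque'])
f=lambda l:np.array(l)/3.5+[250,170]
print(unp('side',f([(345,297),(276,283),(227,325),(300,305)]),.025)-CR, unp('side',f([(292.5,292)]),.058))
c=robot.read_camera("top");cv2.imwrite("pics/t3.png",cv2.resize(c["image"][150:290,230:370],None,fx=4,fy=4,interpolation=cv2.INTER_CUBIC))
```

```text
bulb [0.6274 0.0296 0.0243] rel crock [0.0286 0.0424 0.0243] ang 56.0322921936883
[-0.1977 -9.178  -1.2006] [-2.7485  0.3382 -1.5669]
[[ 0.0726  0.0233  0.025 ]
 [ 0.026   0.068   0.025 ]
 [-0.0382  0.0292  0.025 ]
 [ 0.0315  0.0291  0.025 ]] [[ 0.6135 -0.0045  0.058 ]]
```

View pics/t3.png

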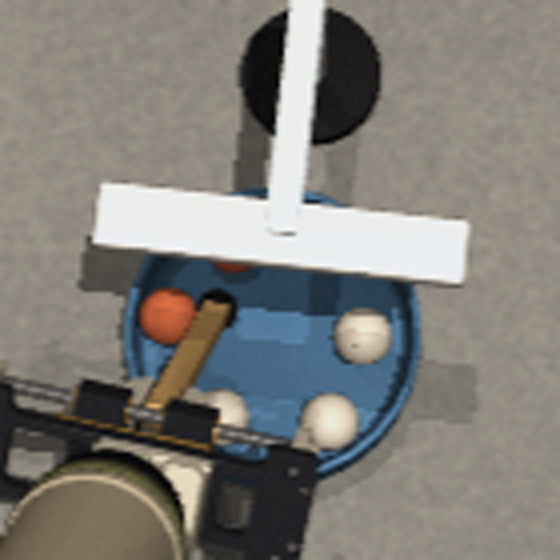

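Run:
```python
from stir import *
f=lambda l:np.array(l)/4+[230,150]
for n,q in(('bulb',(218,303)),('b1',(168,316)),('lampbead low edge',(235,272)),('w',(363,336)),('w',(330,420)),('w',(225,415))):
    x=unp('top',f([q]),.025)[0]-CR; print(n,x[:2],np.hypot(*x[:2]),np.degrees(np.arctan2(x[1],x[0])))
print(s['force'])
```

```text
bulb [0.6277 0.0291 0.0244] rel crock [0.0289 0.0419 0.0244] ang 55.3785569573255
bulb [0.0282 0.0346] 0.04464921331156072 50.779313997014974
b1 [0.0195 0.0655] 0.0683228469590142 73.41502799004175
lampbead low edge [0.0481 0.0244] 0.053956139138309676 26.883186580463402
w [ 0.0087 -0.056 ] 0.05665812782562185 -81.14113199954177
w [-0.0444 -0.0361] 0.05724181421775654 -140.87790314032617
w [-0.0422  0.0288] 0.051116862889902887 145.69821302468972
[-0.1148 -8.9032 -1.1523]
```

```bash
cat >> stir.py <<'E'
Ctr=CR+[-.002,.002,.024]
def Q(a,r=None):
    if r is None: r=.057-.0075*max(0,np.cos(uz(a-168.3)))
    return Ctr+r*np.array([np.cos(uz(a)),np.sin(uz(a)),0])
E
python3 - <<'E'
from stir import *
to(Q(45,.036),'in'); print('out',R.T@(Q(47)-Q(45,.036))*100)
RR=RS
for k in range(41):
    a=47+9*k; print(a,(R.T@(Q(a+9)-Q(a))*100).round(2).tolist())
E
```

```text
bulb [0.6277 0.0291 0.0244] rel crock [0.0289 0.0419 0.0244] ang 55.3785569573255
in [ 0.23 -1.53 -0.08] world [0.622 0.015 0.024]
out [-0.8522  1.8639  0.4843]
47 [0.69, 0.4, -0.4]
56 [0.74, 0.27, -0.43]
65 [0.77, 0.13, -0.44]
74 [0.77, -0.07, -0.44]
83 [0.73, -0.26, -0.42]
92 [0.68, -0.38, -0.39]
101 [0.61, -0.48, -0.35]
110 [0.53, -0.57, -0.3]
119 [0.44, -0.64, -0.25]
128 [0.36, -0.69, -0.2]
137 [0.27, -0.73, -0.15]
146 [0.18, -0.76, -0.1]
155 [0.09, -0.77, -0.05]
164 [-0.0, -0.78, 0.0]
173 [-0.09, -0.77, 0.06]
182 [-0.18, -0.75, 0.11]
191 [-0.27, -0.73, 0.16]
200 [-0.36, -0.69, 0.21]
209 [-0.45, -0.63, 0.26]
218 [-0.53, -0.56, 0.31]
227 [-0.61, -0.47, 0.35]
236 [-0.68, -0.37, 0.39]
245 [-0.73, -0.25, 0.43]
254 [-0.77, -0.05, 0.45]
263 [-0.76, 0.15, 0.44]
272 [-0.74, 0.28, 0.42]
281 [-0.69, 0.41, 0.4]
290 [-0.62, 0.53, 0.36]
299 [-0.55, 0.64, 0.31]
308 [-0.45, 0.73, 0.26]
317 [-0.35, 0.8, 0.2]
326 [-0.24, 0.85, 0.13]
335 [-0.12, 0.88, 0.06]
344 [0.0, 0.89, -0.01]
353 [0.12, 0.88, -0.08]
362 [0.24, 0.85, -0.14]
371 [0.35, 0.79, -0.21]
380 [0.46, 0.72, -0.27]
389 [0.55, 0.63, -0.32]
398 [0.63, 0.52, -0.37]
407 [0.69, 0.4, -0.4]
```

```bash
python3 -m inch '[[[0.23,-1.5,-0.08,0,0,0,1],[0,0,0,0,0,0,1],[-0.4,0.9,0.23,0,0,0,1],[-0.45,0.95,0.25,0,0,0,1],[0,0,0,0,0,0,1]]]' 60
python3 -m inch '[[[0.69,0.4,-0.4,0,0,0,1],[0.74,0.27,-0.43,0,0,0,1],[0,0,0,0,0,0,1]]]'
python3 - <<'E'
from stir import *
to(Q(65),'65')
print(s['force'],s['opening'])
E
```

```text
t: 10.1
tool_pos: [0.559, 0.0482, 0.1617]
orientation: [0.269, 2.604, -0.072]
force: [0.7, -0.1, 0.3]
opening: 0.0159
t: 10.4
tool_pos: [0.5419, 0.0574, 0.1606]
orientation: [0.27, 2.606, -0.073]
force: [-0.3, -0.7, -0.9]
opening: 0.0159
bulb [0.6207 0.0425 0.0238] rel crock [0.0219 0.0553 0.0238] ang 68.38145067413936
65 [-0.05 -0.16  0.01] world [0.621 0.041 0.024]
[-0.3022 -0.651  -0.8955] 0.015863761648123736
```

```bash
python3 -m inch '[[[0.72,0,-0.43,0,0,0,1],[0.77,-0.07,-0.44,0,0,0,1],[0.73,-0.26,-0.42,0,0,0,1],[0.68,-0.38,-0.39,0,0,0,1],[0.61,-0.48,-0.35,0,0,0,1]]]'
python3 -m inch '[[[0.53,-0.57,-0.3,0,0,0,1],[0.44,-0.64,-0.25,0,0,0,1],[0.36,-0.69,-0.2,0,0,0,1],[0.27,-0.73,-0.15,0,0,0,1],[0.18,-0.76,-0.1,0,0,0,1]]]'
python3 - <<'E'
from stir import *
to(Q(155),'155')
E
```

```text
t: 10.9
tool_pos: [0.5008, 0.0534, 0.1619]
orientation: [0.27, 2.603, -0.072]
force: [0.7, 0.4, -0.7]
opening: 0.0155
t: 11.4
tool_pos: [0.4742, 0.0241, 0.1615]
orientation: [0.27, 2.604, -0.072]
force: [6.7, 3.0, 1.2]
opening: 0.0155
bulb [0.553  0.0092 0.0247] rel crock [-0.0458  0.022   0.0247] ang 154.36489914804633
155 [ 0.16  0.07 -0.01] world [0.552 0.01  0.024]
```

```bash
python3 -m inch '[[[0,0,0,0,0,0,1]]]'
cat > crock.py <<'E'
from h import *
def look(tag):
    for n in('top','side'):
        im=robot.read_camera(n)["image"]; cv2.imwrite(f"pics/{tag}_{n}.png",im)
        hsv=cv2.cvtColor(im,cv2.COLOR_BGR2HSV)
        K,Rc,t=C[n]; v=K@(Rc@(CR+[0,0,.03])+t); u=v[:2]/v[2]
        M=np.zeros(im.shape[:2],np.uint8); cv2.circle(M,tuple(u.astype(int).tolist()),60,255,-1)
        bl=cv2.inRange(hsv,(98,90,30),(118,255,255))&M
        ys,xs=np.nonzero(bl); print(n,'crock bbox',np.percentile(xs,[.3,99.7]),np.percentile(ys,[.3,99.7]),'exp',u)
        for nm,lo,hi in(('orange',(3,150,70),(13,255,255)),('white',(8,15,130),(32,110,255))):
            m=cv2.inRange(hsv,lo,hi)&M
            N,_,st,ce=cv2.connectedComponentsWithStats(m)
            for i in range(1,N):
                if st[i,4]>12:
                    x=unp(n,[ce[i]],.025)[0]-CR; print(' ',nm,st[i,4],ce[i],'r',round(np.hypot(x[0],x[1])*1000),'ang',round(np.degrees(np.arctan2(x[1],x[0]))))
E
python3 -c "
from crock import *
look('c1')
import h
print(pose()[0]['force'])"
```

```text
t: 11.5
tool_pos: [0.4743, 0.0231, 0.1617]
orientation: [0.272, 2.603, -0.074]
force: [2.8, -2.1, 3.5]
opening: 0.0158
top crock bbox [261. 334.] [198. 271.] exp [298.1765 236.7564]
  orange 138 [302.9348 260.9348] r 61 ang -168
  white 1826 [258.833  230.9409] r 99 ang 82
  white 2278 [332.5922 246.6049] r 89 ang -105
  white 46 [308.7391 192.1087] r 118 ang -12
  white 112 [320.0536 229.8214] r 57 ang -70
  white 132 [324.0227 242.7879] r 66 ang -102
  white 132 [315.947  254.7348] r 62 ang -134
  white 28 [273.0714 279.9643] r 123 ang 151
  white 27 [287.2963 282.963 ] r 117 ang 168
side crock bbox [304.027 362.   ] [240. 287.] exp [330.3041 263.6228]
  orange 95 [347.8211 254.4   ] r 76 ang 20
  orange 18 [316.5    268.1667] r 44 ang 176
  white 2371 [342.5778 230.6027] r 190 ang 53
  white 591 [288.1083 250.7716] r 151 ang 126
  white 26 [272.8462 259.7692] r 178 ang 147
  white 3482 [336.0101 294.938 ] r 141 ang -108
  white 38 [345.     269.3947] r 49 ang -51
[ 2.9696 -2.288   2.9127]
```

```bash
python3 -m inch '[[[0.1,-0.77,-0.05,0,0,0,1],[0.05,-0.78,0,0,0,0,1],[-0.05,-0.77,0.03,0,0,0,1]]]'
python3 -m inch '[[[-0.18,-0.75,0.11,0,0,0,1],[-0.27,-0.73,0.16,0,0,0,1],[-0.36,-0.69,0.21,0,0,0,1]]]'
python3 -c "
from stir import *
to(Q(209),'209'); print(s['force'])
from crock import look
look('c2')" | grep -v 'white .... '
```

```text
t: 11.9
tool_pos: [0.4697, 0.0029, 0.1619]
orientation: [0.269, 2.602, -0.069]
force: [7.3, 3.8, 3.6]
opening: 0.0155
t: 12.2
tool_pos: [0.4737, -0.0197, 0.1607]
orientation: [0.27, 2.604, -0.067]
force: [4.1, 7.3, 2.7]
opening: 0.0159
bulb [ 0.5525 -0.0346  0.0239] rel crock [-0.0463 -0.0218  0.0239] ang -154.76976019204997
209 [ 0.03 -0.12 -0.02] world [ 0.552 -0.036  0.024]
[4.1386 7.2623 2.6809]
top crock bbox [261. 334.] [198. 270.] exp [298.1765 236.7564]
  orange 147 [318.2041 252.1088] r 62 ang -126
  white 46 [308.6739 191.9348] r 119 ang -12
  white 94 [322.5426 225.4574] r 68 ang -63
  white 132 [324.5 239. ] r 66 ang -93
  white 25 [306.72 283.52] r 118 ang -169
side crock bbox [304.    362.174] [240. 287.] exp [330.3041 263.6228]
  orange 95 [347.8211 254.4   ] r 76 ang 20
  white 697 [287.9871 254.9154] r 141 ang 134
  white 22 [387.7273 252.8182] r 188 ang -5
  white 58 [353.5345 265.    ] r 70 ang -25
  white 15 [284.5333 266.    ] r 138 ang 157
  white 16 [281.5625 289.4375] r 181 ang -165
```

```bash
python3 -m inch '[[[-0.43,-0.68,0.25,0,0,0,1],[-0.53,-0.6,0.31,0,0,0,1],[-0.61,-0.5,0.35,0,0,0,1]]]'
python3 -m inch '[[[-0.68,-0.37,0.39,0,0,0,1],[-0.73,-0.25,0.43,0,0,0,1],[-0.77,-0.05,0.45,0,0,0,1]]]'
python3 -m inch '[[[-0.76,0.15,0.44,0,0,0,1],[-0.74,0.28,0.42,0,0,0,1],[-0.69,0.41,0.4,0,0,0,1]]]'
python3 -c "
from stir import *
to(Q(290),'290'); print(s['force'])
from crock import look
look('c3')" | grep -v 'white .... '
```

```text
t: 12.6
tool_pos: [0.4869, -0.042, 0.1595]
orientation: [0.27, 2.607, -0.071]
force: [0.0, 1.0, -0.5]
opening: 0.0155
t: 12.9
tool_pos: [0.5096, -0.0545, 0.1582]
orientation: [0.272, 2.609, -0.073]
force: [-0.4, -0.0, -0.2]
opening: 0.0156
t: 13.2
tool_pos: [0.5361, -0.0513, 0.1582]
orientation: [0.272, 2.61, -0.073]
force: [-0.3, -1.0, -0.7]
opening: 0.0159
bulb [ 0.6149 -0.0662  0.0214] rel crock [ 0.0161 -0.0534  0.0214] ang -73.21675390027904
290 [-0.21  0.21 -0.17] world [ 0.616 -0.064  0.024]
[-0.2764 -0.975  -0.7049]
top crock bbox [261. 334.] [198. 269.] exp [298.1765 236.7564]
  orange 87 [320.5287 222.7701] r 67 ang -56
  orange 146 [271.774 228.   ] r 70 ang 72
  white 45 [308.7778 192.2222] r 118 ang -12
  white 28 [278.8214 216.4286] r 71 ang 44
  white 18 [274.     249.0556] r 67 ang 118
  white 142 [321.8239 275.1901] r 112 ang -148
  white 15 [337.6667 269.2667] r 126 ang -129
  white 96 [307.4062 280.0833] r 110 ang -167
  white 34 [335.4412 280.1471] r 141 ang -139
side crock bbox [304. 363.] [240. 287.] exp [330.3041 263.6228]
  orange 32 [330.2812 249.1875] r 82 ang 66
  orange 24 [351.6667 267.0417] r 65 ang -34
  white 18 [295.2778 215.5   ] r 304 ang 89
  white 880 [287.6227 248.7466] r 159 ang 123
  white 56 [339.9286 250.0357] r 83 ang 44
  white 21 [387.8095 252.6667] r 189 ang -5
  white 103 [353.9029 257.3107] r 82 ang 3
  white 37 [299.0541 267.6216] r 95 ang 163
  white 19 [305.4211 289.3158] r 135 ang -146
```

```bash
python3 -m inch '[[[-0.83,0.74,0.19,0,0,0,1],[-0.55,0.64,0.31,0,0,0,1],[-0.45,0.73,0.26,0,0,0,1]]]'
python3 -m inch '[[[-0.35,0.8,0.2,0,0,0,1],[-0.24,0.85,0.13,0,0,0,1],[-0.12,0.88,0.06,0,0,0,1]]]'
python3 -m inch '[[[0,0.89,-0.01,0,0,0,1],[0.12,0.88,-0.08,0,0,0,1],[0.24,0.85,-0.14,0,0,0,1]]]'
python3 -c "
from stir import *
to(Q(371),'371'); print(s['force'])
from crock import look
look('c4')" | grep -v 'white .... '
```

```text
t: 13.6
tool_pos: [0.5603, -0.0344, 0.1621]
orientation: [0.271, 2.607, -0.073]
force: [-0.6, 0.8, -0.2]
opening: 0.0155
t: 13.9
tool_pos: [0.5724, -0.012, 0.1617]
orientation: [0.27, 2.609, -0.077]
force: [-11.0, -6.6, 8.9]
opening: 0.0159
t: 14.2
tool_pos: [0.5747, 0.0156, 0.1629]
orientation: [0.271, 2.606, -0.073]
force: [-2.3, -1.0, -0.1]
opening: 0.0156
bulb [0.6535 0.0007 0.0261] rel crock [0.0547 0.0135 0.0261] ang 13.850183335029675
371 [ 0.16 -0.07  0.16] world [0.653 0.    0.024]
[-2.3297 -0.9862 -0.0732]
top crock bbox [261. 334.] [198.    267.773] exp [298.1765 236.7564]
  white 793 [264.0492 201.4817] r 125 ang 44
  white 48 [308.7292 192.1458] r 118 ang -12
  white 105 [273.8762 222.8571] r 71 ang 60
  white 42 [273.9762 232.3571] r 61 ang 80
  white 17 [320.4706 246.8824] r 60 ang -113
  white 145 [289.2069 255.7517] r 52 ang 156
  white 19 [251.1053 254.6842] r 124 ang 112
  white 104 [273.8942 260.2404] r 83 ang 135
  white 83 [264.1566 280.3012] r 136 ang 143
  white 65 [314.8154 284.6154] r 125 ang -160
  white 29 [278.7241 289.0345] r 137 ang 161
  white 55 [285.2909 289.9091] r 135 ang 167
  white 26 [272.     288.3462] r 142 ang 154
  white 14 [313.     292.8571] r 143 ang -164
side crock bbox [304.    362.906] [240. 287.] exp [330.3041 263.6228]
  orange 98 [313.8878 257.3878] r 64 ang 118
  orange 101 [353.099  258.7228] r 76 ang 0
  white 935 [296.585  237.0759] r 185 ang 102
  white 48 [323.6042 250.4167] r 78 ang 81
  white 34 [331.2353 250.9412] r 72 ang 63
  white 52 [345.1346 250.9615] r 85 ang 33
  white 21 [387.8095 252.6667] r 189 ang -5
  white 23 [301.2174 252.4783] r 111 ang 120
```

```bash
python3 -m inch '[[[0.35,0.79,-0.08,0,0,0,1],[0.46,0.72,-0.22,0,0,0,1],[0.55,0.63,-0.32,0,0,0,1]]]'
python3 -m inch '[[[0.63,0.52,-0.37,0,0,0,1],[0.69,0.4,-0.4,0,0,0,1],[0.74,0.27,-0.43,0,0,0,1]]]'
python3 -m inch '[[[0.77,0.13,-0.44,0,0,0,1],[0.77,-0.07,-0.44,0,0,0,1],[0.73,-0.26,-0.42,0,0,0,1]]]'
python3 -c "
from stir import *
to(Q(92),'92'); print(s['force'])
from crock import look
look('c5')" | grep -v 'white .... '
```

```text
t: 14.6
tool_pos: [0.5646, 0.037, 0.1624]
orientation: [0.271, 2.605, -0.079]
force: [-4.7, -12.1, 5.1]
opening: 0.0161
t: 14.9
tool_pos: [0.5434, 0.053, 0.1616]
orientation: [0.271, 2.605, -0.081]
force: [-0.6, -13.1, -2.2]
opening: 0.016
t: 15.2
tool_pos: [0.5182, 0.0568, 0.1626]
orientation: [0.27, 2.603, -0.079]
force: [1.7, -8.2, 1.8]
opening: 0.0156
bulb [0.597  0.0419 0.0258] rel crock [-0.0018  0.0547  0.0258] ang 91.88869197304405
92 [0.31 0.2  0.02] world [0.595 0.044 0.024]
[ 1.7037 -8.244   1.8378]
top crock bbox [257.049 330.   ] [198. 270.] exp [298.1765 236.7564]
  orange 135 [283.7704 259.563 ] r 67 ang 149
  white 50 [308.7  192.62] r 117 ang -12
  white 147 [267.1633 233.2585] r 78 ang 84
  white 20 [267.8  247.95] r 80 ang 111
  white 21 [276.619  253.0952] r 67 ang 128
  white 18 [272.2222 262.0556] r 89 ang 135
  white 139 [266.6043 281.5108] r 135 ang 146
side crock bbox [303. 361.] [238. 285.] exp [330.3041 263.6228]
  orange 94 [352.0532 257.4787] r 77 ang 5
  orange 52 [310.9038 262.2692] r 61 ang 142
  white 21 [295.8095 217.5714] r 291 ang 89
  white 517 [291.9884 238.7679] r 186 ang 107
  white 79 [324.3291 248.6582] r 87 ang 78
  white 58 [344.1379 250.2586] r 87 ang 36
  white 30 [280.5333 250.2333] r 174 ang 129
  white 22 [387.7273 252.8182] r 188 ang -5
  white 55 [311.2364 256.4364] r 73 ang 119
```

```bash
cat > stir2.py <<'E'
from stir import *
C2=CR+[-.002,.011,.024]
def W(a,r): return C2+r*np.array([np.cos(uz(a)),np.sin(uz(a)),0])
def seq(pts):
    x=b
    for a,r in pts:
        y=W(a,r); print((a,r),(R.T@(y-x)*100).round(2).tolist()); x=y
E
python3 - <<'E'
from stir2 import *
seq([(93,.036),(105,.036),(117,.036),(129,.036),(141,.036),(153,.036),(165,.037),(177,.038),(189,.042),(200,.047),(210,.049),(220,.051),(230,.053),(240,.055),(250,.056),(260,.057),(270,.057)])
E
```

```text
bulb [0.5968 0.0436 0.0258] rel crock [-0.002   0.0564  0.0258] ang 92.02405292673463
(93, 0.036) [0.08, -0.96, 0.16]
(105, 0.036) [0.61, -0.27, -0.35]
(117, 0.036) [0.55, -0.41, -0.32]
(129, 0.036) [0.46, -0.53, -0.27]
(141, 0.036) [0.36, -0.63, -0.21]
(153, 0.036) [0.23, -0.7, -0.14]
(165, 0.037) [0.19, -0.74, -0.11]
(177, 0.038) [0.05, -0.79, -0.03]
(189, 0.042) [0.15, -0.91, -0.09]
(200, 0.047) [0.06, -0.99, -0.03]
(210, 0.049) [-0.3, -0.79, 0.17]
(220, 0.051) [-0.43, -0.74, 0.25]
(230, 0.053) [-0.56, -0.66, 0.33]
(240, 0.055) [-0.68, -0.55, 0.4]
(250, 0.056) [-0.8, -0.32, 0.46]
(260, 0.057) [-0.85, -0.15, 0.49]
(270, 0.057) [-0.85, 0.12, 0.5]
```

```bash
python3 -m inch '[[[0.08,-0.96,0.16,0,0,0,1],[0.61,-0.27,-0.35,0,0,0,1],[0.55,-0.41,-0.32,0,0,0,1]]]'
python3 -m inch '[[[0.46,-0.53,-0.27,0,0,0,1],[0.36,-0.63,-0.21,0,0,0,1],[0.23,-0.7,-0.14,0,0,0,1]]]'
python3 -c "
from stir2 import *
to(W(153,.036),'153'); print(s['force'])
from crock import look
look('c6')" | grep -v 'white .... '
```

```text
t: 15.6
tool_pos: [0.503, 0.0455, 0.1621]
orientation: [0.27, 2.6, -0.072]
force: [6.8, -3.4, -0.5]
opening: 0.0156
t: 15.9
tool_pos: [0.487, 0.0297, 0.1622]
orientation: [0.27, 2.6, -0.073]
force: [4.1, -2.7, -0.1]
opening: 0.016
bulb [0.5658 0.0148 0.0254] rel crock [-0.033   0.0276  0.0254] ang 140.06593044426515
153 [ 0.15 -0.05  0.07] world [0.565 0.015 0.024]
[ 4.0938 -2.7037 -0.0887]
top crock bbox [257. 330.] [198. 271.] exp [298.1765 236.7564]
  orange 145 [296.1034 261.0207] r 60 ang 176
  white 51 [308.6667 192.5098] r 117 ang -12
  white 121 [268.8182 226.3554] r 78 ang 70
  white 86 [277.4186 255.7209] r 69 ang 133
  white 31 [269.7097 274.0968] r 116 ang 144
  white 24 [284.0417 276.8333] r 105 ang 162
side crock bbox [303. 361.] [238. 285.] exp [330.3041 263.6228]
  orange 93 [352.086  257.5269] r 77 ang 5
  orange 29 [314.5517 265.4828] r 48 ang 158
  white 17 [289.1176 225.8235] r 255 ang 98
  white 612 [289.0278 246.518 ] r 162 ang 119
  white 77 [329.5195 248.5974] r 85 ang 67
  white 58 [344.0345 250.2931] r 87 ang 36
  white 35 [274.6571 257.8   ] r 175 ang 143
  white 23 [308.4348 257.4348] r 78 ang 126
```

Run:
```python
from stir2 import *
seq([(160,.031),(174,.031),(188,.031),(202,.031),(214,.034),(224,.039),(233,.045),(242,.051),(251,.056),(260,.059),(270,.06)])
```

```text
bulb [0.5654 0.0143 0.025 ] rel crock [-0.0334  0.0271  0.025 ] ang 140.88699448427113
(160, 0.031) [-0.24, -0.5, 0.25]
(174, 0.031) [0.01, -0.76, -0.01]
(188, 0.031) [-0.15, -0.74, 0.09]
(202, 0.031) [-0.3, -0.67, 0.17]
(214, 0.034) [-0.18, -0.71, 0.1]
(224, 0.039) [-0.16, -0.79, 0.09]
(233, 0.045) [-0.24, -0.85, 0.14]
(242, 0.051) [-0.43, -0.82, 0.25]
(251, 0.056) [-0.62, -0.66, 0.36]
(260, 0.059) [-0.77, -0.34, 0.45]
(270, 0.06) [-0.9, 0.03, 0.53]
```

```bash
python3 -m inch '[[[-0.24,-0.5,0.2,0,0,0,1],[0.01,-0.76,-0.01,0,0,0,1],[-0.15,-0.74,0.09,0,0,0,1],[-0.3,-0.67,0.17,0,0,0,1]]]'
python3 -m inch '[[[-0.18,-0.71,0.1,0,0,0,1],[-0.16,-0.79,0.09,0,0,0,1],[-0.24,-0.85,0.12,0,0,0,1],[-0.43,-0.82,0.22,0,0,0,1]]]'
python3 -m inch '[[[-0.62,-0.66,0.33,0,0,0,1],[-0.77,-0.34,0.42,0,0,0,1],[-0.9,0.03,0.5,0,0,0,1],[0,0,0,0,0,0,1]]]'
python3 -c "
from stir2 import *
to(W(270,.06),'270'); print(s['force'])
from crock import look
look('c7')" | grep -v 'white .... '
```

```text
t: 16.4
tool_pos: [0.4879, 0.0018, 0.1593]
orientation: [0.27, 2.606, -0.072]
force: [-0.8, -0.8, -0.3]
opening: 0.0157
t: 16.8
tool_pos: [0.4924, -0.0318, 0.1596]
orientation: [0.271, 2.606, -0.073]
force: [0.1, -0.6, -0.1]
opening: 0.0159
t: 17.2
tool_pos: [0.5169, -0.0467, 0.1606]
orientation: [0.272, 2.606, -0.073]
force: [-0.1, -0.3, 0.1]
opening: 0.0153
bulb [ 0.5957 -0.0616  0.0238] rel crock [-0.0031 -0.0488  0.0238] ang -93.67237348614137
270 [-0.11  0.01  0.04] world [ 0.597 -0.062  0.024]
[-0.0863 -0.2963  0.133 ]
top crock bbox [257. 330.] [197.101 268.   ] exp [298.1765 236.7564]
  orange 56 [299.2857 257.8036] r 52 ang -176
  white 51 [308.6667 192.5098] r 117 ang -12
  white 120 [268.8167 226.3667] r 78 ang 70
  white 132 [278.7121 256.0985] r 68 ang 136
  white 18 [305.6111 260.2222] r 61 ang -162
  white 14 [319.3571 263.4286] r 84 ang -141
  white 137 [317.562 282.365] r 123 ang -156
  white 21 [335.4286 278.1905] r 138 ang -137
  white 74 [301.3108 288.6757] r 129 ang -176
side crock bbox [303. 361.] [238. 285.] exp [330.3041 263.6228]
  orange 96 [352.0104 257.3854] r 77 ang 5
  orange 16 [315.1875 266.625 ] r 46 ang 166
  white 687 [286.2475 250.3945] r 157 ang 127
  white 17 [309.2353 237.5294] r 162 ang 90
  white 75 [329.6267 248.52  ] r 85 ang 67
  white 56 [344.0714 250.25  ] r 87 ang 36
  white 80 [310.3625 259.6125] r 67 ang 131
  white 40 [292.325 268.625] r 115 ang 164
  white 13 [306.3846 287.9231] r 129 ang -147
  white 17 [298.1765 290.4706] r 151 ang -152
```

```bash
cat > bb.py <<'E'
from stir2 import *
import sys
im=robot.read_camera('top')["image"]; hsv=cv2.cvtColor(im,cv2.COLOR_BGR2HSV)
ref=cv2.cvtColor(cv2.imread('pics/top0.png'),cv2.COLOR_BGR2HSV)
for n,i in(('ref',ref),('now',hsv)):
    m=cv2.inRange(i,(98,90,30),(118,255,255))[222:246,245:345].astype(float)/255
    print(n,'L/R',[(round(float(np.mean([np.argmax(r) for r in m[k:k+4]]))+245,1),round(344-float(np.mean([np.argmax(r[::-1]) for r in m[k:k+4]])),1)) for k in(0,8,16)])
print('force',s['force'])
E
python3 bb.py
python3 -m inch '[[[-0.09,-0.5,0.05,0,0,0,1],[-0.09,-0.5,0.05,0,0,0,1],[-0.09,-0.4,0.05,0,0,0,1],[-0.05,-0.3,0.03,0,0,0,1],[0,0,0,0,0,0,1]]]'
python3 bb.py
```

```text
bulb [ 0.5947 -0.0611  0.0233] rel crock [-0.0041 -0.0483  0.0233] ang -94.79605779084119
ref L/R [(262.5, 332.8), (261.0, 334.0), (261.8, 333.5)]
now L/R [(258.8, 328.8), (257.0, 330.0), (257.8, 329.8)]
force [-0.4469 -0.5467  0.1037]
t: 17.85
tool_pos: [0.5168, -0.0613, 0.1614]
orientation: [0.271, 2.604, -0.066]
force: [-3.0, 13.4, 4.8]
opening: 0.0163
bulb [ 0.5956 -0.0762  0.0246] rel crock [-0.0032 -0.0634  0.0246] ang -92.89514679452694
ref L/R [(262.5, 332.8), (261.0, 334.0), (261.8, 333.5)]
now L/R [(258.8, 328.8), (257.0, 330.0), (257.8, 329.8)]
force [-3.0272 13.4366  4.7577]
```

```bash
python3 -m inch '[[[-0.05,-0.3,0.03,0,0,0,1],[0,0,0,0,0,0,1]]]'
python3 bb.py | tail -2
python3 -m inch '[[[-0.05,-0.3,0.03,0,0,0,1],[0,0,0,0,0,0,1]]]'
python3 bb.py | tail -2
python3 -m inch '[[[-0.05,-0.3,0.03,0,0,0,1],[0,0,0,0,0,0,1]]]'
python3 bb.py | tail -2
```

```text
t: 18.1
tool_pos: [0.5167, -0.0641, 0.1611]
orientation: [0.27, 2.605, -0.065]
force: [-0.2, 13.1, 1.8]
opening: 0.0165
now L/R [(258.8, 328.8), (257.0, 330.0), (258.0, 329.8)]
force [-0.1563 13.1419  1.8261]
t: 18.35
tool_pos: [0.5168, -0.0668, 0.1614]
orientation: [0.27, 2.604, -0.065]
force: [-2.3, 15.3, 4.3]
opening: 0.0165
now L/R [(258.8, 328.8), (257.0, 330.0), (257.8, 329.8)]
force [-2.2731 15.3333  4.3451]
t: 18.6
tool_pos: [0.5167, -0.0699, 0.1612]
orientation: [0.27, 2.604, -0.065]
force: [0.1, 13.6, 2.8]
opening: 0.0172
now L/R [(258.8, 328.8), (257.0, 330.0), (257.8, 329.8)]
force [ 0.1439 13.5793  2.7875]
```

```bash
python3 -m inch '[[[0.1,0.6,-0.06,0,0,0,1],[0.1,0.6,-0.06,0,0,0,1],[0.1,0.6,-0.06,0,0,0,1],[0.1,0.5,-0.05,0,0,0,1],[0,0,0,0,0,0,1]]]'
python3 - <<'E'
from stir2 import *
print(s['force'],s['opening'])
seq([(279,.058),(288,.058),(297,.058),(306,.058),(315,.058),(324,.058),(333,.058),(342,.058),(349,.057)])
K,Rc,t=C['top'];v=K@(Rc@b+t);print(v[:2]/v[2])
from crock import look
look('c8')
E
```

```text
t: 19.15
tool_pos: [0.5165, -0.0489, 0.1609]
orientation: [0.27, 2.605, -0.073]
force: [0.6, 0.6, 0.0]
opening: 0.0154
bulb [ 0.5953 -0.0638  0.0241] rel crock [-0.0035 -0.051   0.0241] ang -93.87922172546944
[0.5985 0.606  0.0198] 0.01543706269407836
(279, 0.058) [-0.8, 0.68, 0.48]
(288, 0.058) [-0.71, 0.39, 0.41]
(297, 0.058) [-0.65, 0.51, 0.38]
(306, 0.058) [-0.57, 0.62, 0.33]
(315, 0.058) [-0.48, 0.72, 0.28]
(324, 0.058) [-0.38, 0.8, 0.22]
(333, 0.058) [-0.27, 0.86, 0.15]
(342, 0.058) [-0.15, 0.89, 0.08]
(349, 0.057) [0.06, 0.71, -0.03]
[318.6991 238.8492]
top crock bbox [258. 330.] [197.098 268.   ] exp [298.1765 236.7564]
  orange 61 [299.2459 258.1311] r 53 ang -176
  white 1495 [257.2441 224.9398] r 106 ang 74
  white 1568 [340.1773 228.6244] r 107 ang -78
  white 49 [308.6531 192.6122] r 117 ang -12
  white 119 [268.8908 226.2689] r 78 ang 70
  white 124 [279.3629 256.1048] r 67 ang 137
  white 15 [306.5333 260.6   ] r 62 ang -160
  white 16 [320.5   263.625] r 86 ang -139
  white 129 [318.7519 282.5426] r 124 ang -155
  white 19 [335.6842 278.4211] r 138 ang -137
  white 69 [302.4638 288.8841] r 129 ang -174
side crock bbox [303. 361.] [238. 285.] exp [330.3041 263.6228]
  orange 93 [352.0323 257.5376] r 76 ang 5
  orange 18 [315.0556 266.7222] r 47 ang 166
  white 1987 [349.2516 229.4992] r 202 ang 48
  white 695 [286.2619 250.7036] r 156 ang 127
  white 78 [329.4615 248.641 ] r 85 ang 67
  white 58 [344.1379 250.2931] r 87 ang 36
  white 21 [387.8095 252.6667] r 189 ang -5
  white 79 [310.4051 259.6582] r 67 ang 132
  white 2982 [343.7518 295.9199] r 149 ang -100
  white 36 [292.6111 268.8611] r 115 ang 165
  white 13 [307.     288.6154] r 130 ang -145
  white 19 [298.6316 290.8947] r 152 ang -151
```

```bash
python3 -m inch '[[[-0.8,0.68,0.48,0,0,0,1],[-0.71,0.39,0.41,0,0,0,1],[-0.65,0.51,0.38,0,0,0,1],[-0.57,0.62,0.33,0,0,0,1],[-0.48,0.72,0.28,0,0,0,1]]]'
python3 -m inch '[[[-0.38,0.8,0.22,0,0,0,1],[-0.27,0.86,0.15,0,0,0,1],[-0.1,0.6,0.05,0,0,0,1]]]'
python3 -m inch '[[[-0.05,0.4,0.03,0,0,0,1]]]'
python3 - <<'E'
from stir2 import *
print(s['force'],s['opening']); d=b-C2; print('ang new centre',np.degrees(np.arctan2(d[1],d[0])),np.hypot(*d[:2]))
E
python3 bb.py | tail -2
```

```text
t: 19.75
tool_pos: [0.5594, -0.0283, 0.1606]
orientation: [0.271, 2.605, -0.073]
force: [-0.4, -0.7, -1.1]
opening: 0.0157
t: 20.05
tool_pos: [0.5723, -0.007, 0.1606]
orientation: [0.27, 2.605, -0.073]
force: [-0.2, 0.6, -1.5]
opening: 0.0157
t: 20.15
tool_pos: [0.5734, -0.0032, 0.1605]
orientation: [0.27, 2.606, -0.073]
force: [0.4, -0.1, -0.8]
opening: 0.0159
bulb [ 0.6522 -0.0181  0.0237] rel crock [ 0.0534 -0.0053  0.0237] ang -5.692024375726035
[ 0.3924 -0.1182 -0.8431] 0.015889755897220845
ang new centre -16.410709744430132 0.05778574584702781
now L/R [(258.8, 328.8), (258.0, 330.0), (259.2, 329.8)]
force [ 0.3924 -0.1182 -0.8431]
```

```bash
python3 -m inch '[[[0.05,0.5,-0.03,0,0,0,1],[0,0,-1.5,0,0,0,1],[0,0,-2,0,0,0,1],[0,0,-2,0,0,0,1],[0,0,-2,0,0,0,1]]]'
python3 -m inch '[[[0,0,-2,0,0,0,1],[0,0,-2,0,0,0,1],[0,0,-2,0,0,0,1],[0,0,0,0,0,0,1]]]'
python3 - <<'E'
from stir import *
RG=Ro.from_rotvec([.2705,2.6053,-.0729]).as_matrix()
go(TG+[0,0,.125],RG,'above rest')
E
```

```text
t: 20.7
tool_pos: [0.5364, 0.0088, 0.2261]
orientation: [0.271, 2.605, -0.073]
force: [0.9, 0.6, -0.6]
opening: 0.0154
t: 21.1
tool_pos: [0.5084, 0.0151, 0.2812]
orientation: [0.27, 2.6, -0.072]
force: [-0.1, -0.3, -0.7]
opening: 0.0156
bulb [0.5872 0.0002 0.1444] rel crock [-0.0116  0.013   0.1444] ang 131.80671368082997
above rest shift now [  0.0812 -26.5878  -0.2574] turn [ 0.0613  0.3234 -0.0298] shift after turn [  0.0964 -26.588   -0.2285]
```

```bash
python3 -m inch '[[[0,-4.4,0,0,0,0,1],[0,-4.4,0,0,0,0,1],[0,-4.4,0,0,0,0,1],[0,-4.4,0,0,0,0,1],[0,-4.4,-0.1,0,0.3,0,1]]]'
python3 -m inch '[[[0.1,-3,-0.1,0,0,0,1],[0,-1.6,0,0,0,0,1],[0,0,0,0,0,0,1],[0,0,0,0,0,0,1]]]'
python3 - <<'E'
from stir import *
RG=Ro.from_rotvec([.2705,2.6053,-.0729]).as_matrix()
go(TG+[0,0,.125],RG,'above rest'); go(TG+[0,0,.03],RG,'near')
# stick estimate check
for n in('side','top'):
    K,Rc,t=C[n];c=robot.read_camera(n)['image']
    v=K@(Rc@b+t);print(n,v[:2]/v[2])
    u=(v[:2]/v[2]).astype(int)
    cv2.imwrite(f"pics/r_{n}.png",cv2.resize(c[u[1]-50:u[1]+50,u[0]-65:u[0]+65],None,fx=6,fy=6,interpolation=cv2.INTER_CUBIC)[:590,:390] if 0 else cv2.resize(c[u[1]-45:u[1]+45,u[0]-32:u[0]+32],None,fx=6,fy=6,interpolation=cv2.INTER_CUBIC))
a=cv2.imread('pics/r_side.png');d=cv2.imread('pics/r_top.png');cv2.imwrite('pics/r.png',np.hstack([a,d]))
E
```

```text
t: 21.6
tool_pos: [0.4612, -0.2021, 0.2773]
orientation: [0.272, 2.61, -0.072]
force: [0.5, -0.3, 0.1]
opening: 0.0159
t: 22.0
tool_pos: [0.4508, -0.2452, 0.2776]
orientation: [0.274, 2.612, -0.071]
force: [-0.8, 0.3, -0.8]
opening: 0.0157
bulb [ 0.5296 -0.2601  0.1408] rel crock [-0.0692 -0.2473  0.1408] ang -105.62488505219989
above rest shift now [-0.3317  0.0704 -0.4129] turn [ 0.0081 -0.3795 -0.122 ] shift after turn [-0.3346  0.0696 -0.4107]
near shift now [4.3684 0.0615 7.8429] turn [ 0.0081 -0.3795 -0.122 ] shift after turn [4.4201 0.0719 7.8138]
side [345.6418 288.8854]
top [405.4844 259.6366]
```

View pics/r.png

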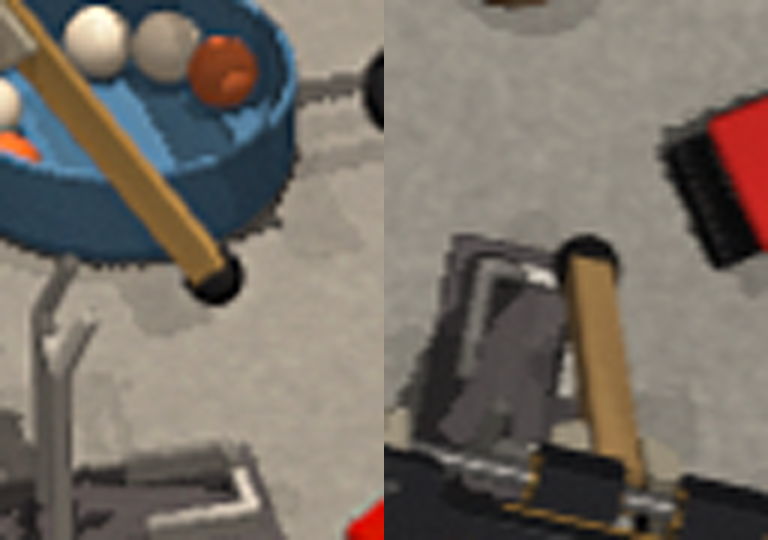

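```bash
python3 -m inch '[[[-0.33,0.07,-0.41,0,-0.4,-0.1,1],[0.75,0,1.3,0,0,0,1],[1,0,1.73,0,0,0,1],[1,0,1.73,0,0,0,1],[1,0,1.73,0,0,0,1]]]'
python3 -m inch '[[[1,0,1.73,0,0,0,1],[0,0,0,0,0,0,1]]]'
cat > rg.py <<'E'
from stir import *
RG=Ro.from_rotvec([.2705,2.6053,-.0729]).as_matrix()
go(TG,RG,'rest'); print(s['force'],s['opening'])
E
python3 rg.py
```

```text
t: 22.6
tool_pos: [0.4522, -0.2439, 0.2073]
orientation: [0.267, 2.604, -0.073]
force: [0.1, -0.3, -0.3]
opening: 0.0158
t: 22.8
tool_pos: [0.4508, -0.2425, 0.1843]
orientation: [0.268, 2.609, -0.069]
force: [-0.0, 0.5, -0.7]
opening: 0.0158
bulb [ 0.5296 -0.2574  0.0475] rel crock [-0.0692 -0.2446  0.0475] ang -105.7951851356442
rest shift now [ 1.195  -0.1974  2.3693] turn [ 0.1861 -0.1981  0.0629] shift after turn [ 1.203  -0.191   2.3658]
[-0.0014  0.529  -0.716 ] 0.01579716735458579
```

```bash
python3 -m inch '[[[0.3,-0.19,0.6,0.2,-0.2,0,1],[0.3,0,0.6,0,0,0,1],[0.3,0,0.6,0,0,0,1],[0,0,0,0,0,0,1]]]'
python3 rg.py
python3 -m inch '[[[0.2,0,0.35,0,0,0,1],[0.1,0,0.18,0,0,0,1],[0,0,0,0,0,0,1]]]'
python3 rg.py
```

```text
t: 23.2
tool_pos: [0.4529, -0.2466, 0.1681]
orientation: [0.269, 2.601, -0.078]
force: [-0.5, 0.1, -0.7]
opening: 0.0159
bulb [ 0.5317 -0.2615  0.0313] rel crock [-0.0671 -0.2487  0.0313] ang -105.09695878852308
rest shift now [0.6455 0.1676 0.8126] turn [-0.1723  0.2491  0.0872] shift after turn [0.6422 0.1641 0.8159]
[-0.5088  0.0532 -0.671 ] 0.01592662311710152
t: 23.5
tool_pos: [0.4544, -0.2477, 0.1664]
orientation: [0.267, 2.597, -0.081]
force: [-12.7, 6.5, 19.4]
opening: 0.0155
bulb [ 0.5332 -0.2626  0.0296] rel crock [-0.0656 -0.2498  0.0296] ang -104.7088204187029
rest shift now [0.7091 0.2461 0.575 ] turn [-0.2661  0.5153  0.1804] shift after turn [0.7046 0.2412 0.5825]
[-12.6552   6.5433  19.4086] 0.015460630179912374
```

```bash
python3 -m inch '[[[-0.4,0.2,-0.7,0,0,0,1],[-0.2,0.05,-0.35,-0.2,0.5,0.2,1],[0,0,0,0,0,0,1]]]'
python3 rg.py
python3 - <<'E'
from stir import *
# black-bulb centroid vs prediction in both views
for n in('side','top'):
    K,Rc,t=C[n];c=robot.read_camera(n)['image'];v=K@(Rc@b+t);u=v[:2]/v[2]
    x0,y0=(u-14).astype(int); g=c[y0:y0+28,x0:x0+28].max(2)
    m=(g<32).astype(np.uint8);N,_,st,ce=cv2.connectedComponentsWithStats(m)
    print(n,u,[(int(st[i,4]),(ce[i]+[x0,y0]).round(1).tolist(),st[i,:4].tolist()) for i in range(1,N) if st[i,4]>8])
E
```

```text
t: 23.8
tool_pos: [0.4542, -0.2449, 0.1762]
orientation: [0.273, 2.607, -0.073]
force: [0.3, 0.2, -0.6]
opening: 0.0155
bulb [ 0.533  -0.2598  0.0394] rel crock [-0.0658 -0.247   0.0394] ang -104.9255466731089
rest shift now [ 1.1237 -0.0315  1.482 ] turn [-0.0445 -0.129  -0.0798] shift after turn [ 1.127  -0.0311  1.4795]
[ 0.2842  0.239  -0.6347] 0.01553851420802158
bulb [ 0.533  -0.2598  0.0394] rel crock [-0.0658 -0.247   0.0394] ang -104.9255466731089
side [346.3095 318.0294] [(30, [350.0, 319.1], [13, 10, 9, 9])]
top [398.4411 264.0157] [(37, [397.4, 261.7], [9, 8, 11, 11])]
```

```bash
python3 -m inch '[[[0.3,0,-0.17,0,1.0,0,1],[0,0,0,0,0,0,1]]]'
python3 rg.py
python3 -m inch '[[[0.25,0,0.43,0,0,0,1],[0.25,0,0.43,0,0,0,1],[0,0,0,0,0,0,1]]]'
python3 rg.py
```

```text
t: 24.1
tool_pos: [0.45, -0.2436, 0.1747]
orientation: [0.275, 2.627, -0.069]
force: [0.0, -0.5, -0.1]
opening: 0.0157
bulb [ 0.5288 -0.2585  0.0379] rel crock [-0.07   -0.2457  0.0379] ang -105.9060522285036
rest shift now [ 0.6357 -0.0686  1.5757] turn [ 0.0065 -1.2751 -0.1061] shift after turn [ 0.6707 -0.0672  1.5611]
[ 0.0037 -0.4625 -0.0991] 0.015655291277411325
t: 24.4
tool_pos: [0.4494, -0.2431, 0.1634]
orientation: [0.275, 2.627, -0.068]
force: [-1.1, 0.3, -1.5]
opening: 0.0158
bulb [ 0.5282 -0.258   0.0266] rel crock [-0.0706 -0.2452  0.0266] ang -106.0538570762629
rest shift now [ 0.0366 -0.1109  0.6155] turn [ 0.0586 -1.3005 -0.1325] shift after turn [ 0.0508 -0.1102  0.6146]
[-1.0794  0.2688 -1.4504] 0.015767914297014074
```

```bash
python3 -m inch '[[[0.12,-0.1,0.2,0,0,0,1],[0.1,0,0.2,0,0,0,1],[0,0,0,0,0,0,1]]]'
python3 rg.py
```

```text
t: 24.7
tool_pos: [0.4497, -0.2445, 0.16]
orientation: [0.275, 2.626, -0.069]
force: [0.3, 0.0, -1.6]
opening: 0.0155
bulb [ 0.5285 -0.2594  0.0232] rel crock [-0.0703 -0.2466  0.0232] ang -105.91869500572064
rest shift now [-0.0811  0.027   0.2944] turn [ 0.0127 -1.2227 -0.1184] shift after turn [-0.0749  0.0269  0.2961]
[ 0.2821  0.0091 -1.6078] 0.015512256925683398
```

```bash
python3 -m inch '[[[0.07,0,0.13,0,0,0,1],[0,0,0,0,0,0,1]]]'
python3 -m inch '[[[0,0,0,0,0,0,1]]]' 10
python3 rg.py
python3 -m inch '[[[0,0,0,0,0,0,0.3],[0,0,0,0,0,0,0.3],[0,0,0,0,0,0,0.3]]]'
python3 -m inch '[[[0,0,0,0,0,0,-1],[0,0,0,0,0,0,-1],[0,0,0,0,0,0,-1],[0,0,0,0,0,0,-1],[0,0,0,0,0,0,-1]]]'
python3 - <<'E'
from stir import *
np.save('/tmp/x.npy',0)
A=cv2.imread('pics/top0.png');c=robot.read_camera('side')['image'];S0=cv2.imread('pics/side0.png')
d=cv2.absdiff(c,S0).max(2); print('side diff rest region',(d[300:345,315:365]>60).sum())
E
```

```text
t: 24.9
tool_pos: [0.4498, -0.2446, 0.1589]
orientation: [0.275, 2.626, -0.07]
force: [-0.5, 0.2, -0.9]
opening: 0.0151
t: 25.0
tool_pos: [0.4499, -0.2446, 0.159]
orientation: [0.275, 2.626, -0.07]
force: [0.1, 0.4, -1.5]
opening: 0.016
bulb [ 0.5287 -0.2595  0.0222] rel crock [-0.0701 -0.2467  0.0222] ang -105.86652427802224
rest shift now [-0.1068  0.0308  0.1997] turn [-0.0005 -1.1913 -0.1011] shift after turn [-0.1026  0.0306  0.2018]
[ 0.0738  0.4374 -1.4984] 0.01603101997006693
t: 25.3
tool_pos: [0.4499, -0.2447, 0.1592]
orientation: [0.275, 2.625, -0.07]
force: [-0.1, -0.1, 0.3]
opening: 0.0316
t: 25.8
tool_pos: [0.4498, -0.2446, 0.159]
orientation: [0.275, 2.626, -0.07]
force: [-0.5, -0.3, -0.2]
opening: 0.0681
bulb [ 0.5286 -0.2595  0.0222] rel crock [-0.0702 -0.2467  0.0222] ang -105.87582777214702
side diff rest region 17
```

```bash
python3 -m inch '[[[0,0,0,0,0,0,-1],[0,0,0,0,0,0,-1],[0,0,-1.5,0,0,0,-1],[0,0,-2.5,0,0,0,-1],[0,0,-2.5,0,0,0,-1]]]'
python3 -m inch '[[[0,0,-2.5,0,0,0,-1],[0,0,-1,0,0,0,-1]]]'
python3 - <<'E'
from h import *
s,p,R=pose()
x=np.array([np.cos(uz(80.1)),np.sin(uz(80.1)),0]);z=np.array([0,0,-1.]);Ru=np.column_stack([x,np.cross(z,x),z])
print(p,s['q'])
P1=np.array([.48,.12,.32])
go(P1,Ru,'P1')
im=robot.read_camera('top')['image'];cv2.imwrite('pics/t9.png',im)
ref=cv2.imread('pics/top0.png')
# crock shift by phase/template match on the near half of the rim
tpl=ref[222:275,255:342]
r=cv2.matchTemplate(im[212:285,240:357],tpl,cv2.TM_CCOEFF_NORMED);print(cv2.minMaxLoc(r))
for n,i in(('ref',ref),('now',im)):
    m=cv2.inRange(cv2.cvtColor(i,cv2.COLOR_BGR2HSV),(98,90,20),(118,255,255)); m[:215]=0;m[285:]=0;m[:,:240]=0;m[:,350:]=0
    cn=max(cv2.findContours(m,0,1)[0],key=len)[:,0].astype(np.float32); k=cn[cn[:,1]>222]; h=cv2.convexHull(k)[:,0]
    print(n,cv2.fitEllipse(h[h[:,1]>226]),h[:,0].min(),h[:,0].max(),h[:,1].max())
E
```

```text
t: 26.35
tool_pos: [0.4186, -0.2376, 0.216]
orientation: [0.275, 2.627, -0.069]
force: [0.1, 0.3, 0.4]
opening: 0.0926
t: 26.55
tool_pos: [0.4027, -0.2353, 0.2494]
orientation: [0.274, 2.623, -0.073]
force: [0.5, -0.4, 0.4]
opening: 0.0926
[ 0.4027 -0.2353  0.2494] [-0.8941 -0.7942  2.2493  0.3234  1.2943 -2.2831]
P1 shift now [-3.6247 36.352  -6.1381] turn [22.1411 23.1123 85.9071] shift after turn [36.3336  1.5088 -7.0625]
(-0.19146287441253662, 0.6097100377082825, (20, 0), (11, 10))
ref ((297.5458068847656, 232.74354553222656), (73.64867401123047, 76.90373992919922), 173.9982452392578) 261.0 334.0 271.0
now ((293.7605895996094, 232.96597290039062), (73.4662094116211, 76.87788391113281), 167.02078247070312) 257.0 330.0 271.0
```

```bash
python3 -m inch '[[[-0.45,4.5,-0.77,0,0,0,-1],[-0.45,4.5,-0.77,0,0,0,-1],[-0.45,4.5,-0.77,0,0,0,-1],[-0.45,4.5,-0.77,0,0,0,-1],[-0.45,4.5,-0.77,0,0,0,-1]]]'
python3 -m inch '[[[-0.45,4.5,-0.77,0,0,0,1],[-0.45,4.5,-0.77,0,0,0,1],[-0.45,4.5,-0.77,0,0,0,1],[0,0,0,2,2.1,7.8,1],[0,0,0,2,2.1,7.8,1]]]'
python3 -m inch '[[[0,0,0,2,2.1,7.8,1],[0,0,0,2,2.1,7.8,1],[0,0,0,2,2.1,7.8,1],[0,0,0,2,2.1,7.8,1],[0,0,0,2,2.1,7.8,1]]]'
python3 -m inch '[[[0,0,0,2,2.1,7.8,1],[0,0,0,2,2.1,7.8,1],[0,0,0,2,2.1,7.8,1],[0,0,0,2,2.1,7.8,1],[0,0,0,0,0,0,1]]]'
python3 - <<'E'
from h import *
s,p,R=pose(); print(p,R,s['q'],s['opening'])
x=np.array([np.cos(uz(80.1)),np.sin(uz(80.1)),0]);z=np.array([0,0,-1.])
y=np.array([1.,0,0]);zt=np.array([0,-.5,-.8660]);Rp=np.column_stack([np.cross(y,zt),y,zt])
go(p,Rp,'tilt')
A=np.array([.599,.135,.10]);go(A,Rp,'A');go(A-[0,0,.074],Rp,'B',A,Rp)
ref=cv2.imread('pics/top0.png');im=robot.read_camera('top')['image'];cv2.imwrite('pics/t10.png',im)
print('stick/rest region diff',(cv2.absdiff(im,ref)[235:325,370:425].max(2)>50).sum())
E
```

```text
t: 27.1
tool_pos: [0.4581, -0.0156, 0.2914]
orientation: [0.275, 2.632, -0.067]
force: [1.9, -0.8, -0.6]
opening: 0.0926
t: 27.6
tool_pos: [0.4862, 0.1171, 0.3174]
orientation: [0.669, 2.645, -0.059]
force: [-0.1, 0.2, 0.5]
opening: 0.0577
t: 28.1
tool_pos: [0.4866, 0.115, 0.3173]
orientation: [1.666, 2.441, -0.033]
force: [0.3, 0.2, -0.7]
opening: 0.0172
t: 28.6
tool_pos: [0.487, 0.1138, 0.317]
orientation: [-2.396, -2.014, 0.006]
force: [0.6, -0.9, 0.2]
opening: 0.0005
[0.487  0.1138 0.317 ] [[ 0.1721  0.985  -0.0106]
 [ 0.9851 -0.1721  0.0063]
 [ 0.0044 -0.0115 -0.9999]] [ 0.1213 -0.152   1.5913  0.0076  1.712   0.2953] 0.0004578693237955248
tilt shift now [0. 0. 0.] turn [ -3.2162 -30.2316  -9.5196] shift after turn [0. 0. 0.]
A shift now [ 3.9213 10.9213 21.5945] turn [ -3.2162 -30.2316  -9.5196] shift after turn [12.6856 11.2044 17.7338]
B shift now [3.7    0.     6.4084] turn [0. 0. 0.] shift after turn [3.7    0.     6.4084]
stick/rest region diff 89
```

```bash
python3 -m inch '[[[0,0,0,-0.8,-7.6,-2.4,1],[0,0,0,-0.8,-7.6,-2.4,1],[0,0,0,-0.8,-7.6,-2.4,1],[0,0,0,-0.8,-7.6,-2.4,1],[2,1.8,2.9,0,0,0,1]]]'
python3 -m inch '[[[2.1,1.88,2.96,0,0,0,1],[2.1,1.88,2.96,0,0,0,1],[2.1,1.88,2.96,0,0,0,1],[2.1,1.88,2.96,0,0,0,1],[2.1,1.88,2.96,0,0,0,1]]]'
cat > rp.py <<'E'
from h import *
import sys
y=np.array([1.,0,0]);zt=np.array([0,-.5,-.8660]);Rp=np.column_stack([np.cross(y,zt),y,zt])
s,p,R=pose(); print(p,s['force'])
go(np.array([float(a) for a in sys.argv[1:4]]),Rp,'to')
im=robot.read_camera('top')['image']; ref=cv2.imread('pics/top0.png')
for n,i in(('ref',ref),('now',im)):
    m=cv2.inRange(cv2.cvtColor(i,cv2.COLOR_BGR2HSV),(98,90,20),(118,255,255))
    print(n,'R edge',[int(np.nonzero(m[k,290:350])[0].max()+290) for k in range(222,252,4)])
E
python3 rp.py .599 .135 .026
```

```text
t: 29.15
tool_pos: [0.5049, 0.121, 0.286]
orientation: [1.904, 1.934, -0.512]
force: [0.7, 1.3, -1.2]
opening: 0.0006
t: 29.65
tool_pos: [0.5993, 0.1349, 0.1014]
orientation: [1.913, 1.933, -0.516]
force: [0.0, -0.5, 0.5]
opening: 0.0005
[0.5993 0.1349 0.1014] [ 0.0311 -0.4605  0.5265]
to shift now [ 3.8039 -0.0358  6.5109] turn [0.3624 0.2229 0.5211] shift after turn [ 3.7781 -0.0291  6.5257]
ref R edge [332, 333, 334, 334, 334, 333, 332, 330]
now R edge [328, 330, 330, 330, 330, 329, 328, 327]
```

```bash
python3 -m inch '[[[0.95,0,1.63,0.3,0.2,0.5,1],[0.95,0,1.63,0,0,0,1],[0.95,0,1.63,0,0,0,1],[0.95,0,1.63,0,0,0,1],[-0.87,0,0.5,0,0,0,1]]]'
python3 -m inch '[[[-0.87,0,0.5,0,0,0,1],[-0.87,0,0.5,0,0,0,1],[-0.6,0,0.35,0,0,0,1],[-0.26,0,0.15,0,0,0,1],[0,0,0,0,0,0,1]]]'
python3 rp.py .599 .085 .026
```

```text
t: 30.2
tool_pos: [0.5969, 0.1243, 0.025]
orientation: [1.931, 1.924, -0.52]
force: [-1.2, -0.9, -0.5]
opening: 0.0004
t: 30.7
tool_pos: [0.5996, 0.0946, 0.0292]
orientation: [1.934, 1.921, -0.512]
force: [-0.2, 3.3, 1.7]
opening: 0.0007
[0.5996 0.0946 0.0292] [-0.2349  3.2969  1.7075]
to shift now [-0.6699 -0.0589  0.7543] turn [ 0.0404 -0.1307 -0.4117] shift after turn [-0.6677 -0.0631  0.7558]
ref R edge [332, 333, 334, 334, 334, 333, 332, 330]
now R edge [328, 330, 330, 330, 330, 329, 328, 327]
```

Contact is where I expected it. I'll push in small steps.

```bash
python3 -m inch '[[[-0.3,0,0.22,0,0,0,1],[-0.26,0,0.17,0,0,0,1],[0,0,0,0,0,0,1]]]'
python3 rp.py .599 .085 .026
python3 -m inch '[[[-0.17,0,0.1,0,0,0,1],[0,0,0,0,0,0,1]]]'
python3 rp.py .599 .085 .026
```

```text
t: 31.05
tool_pos: [0.6004, 0.0909, 0.0291]
orientation: [1.933, 1.923, -0.506]
force: [-2.9, 16.6, 7.9]
opening: 0.0003
[0.6004 0.0909 0.0291] [-2.9254 16.5672  7.9113]
to shift now [-0.3629 -0.1422  0.5585] turn [ 0.2139 -0.3267 -0.355 ] shift after turn [-0.3588 -0.1424  0.5611]
ref R edge [332, 333, 334, 334, 334, 333, 332, 330]
now R edge [330, 331, 331, 332, 331, 330, 330, 328]
t: 31.3
tool_pos: [0.6006, 0.0894, 0.0291]
orientation: [1.933, 1.924, -0.505]
force: [-1.7, 17.8, 7.5]
opening: 0.0008
[0.6006 0.0894 0.0291] [-1.7315 17.8102  7.4554]
to shift now [-0.2315 -0.16    0.4835] turn [ 0.2466 -0.3499 -0.3412] shift after turn [-0.2276 -0.1593  0.4855]
ref R edge [332, 333, 334, 334, 334, 333, 332, 330]
now R edge [330, 332, 332, 332, 332, 331, 330, 328]
```

```bash
python3 -m inch '[[[-0.26,0,0.17,0,0,0,1],[0,0,0,0,0,0,1]]]'
python3 rp.py .599 .085 .026 | tail -1
python3 -m inch '[[[-0.15,0,0.1,0,0,0,1],[0,0,0,0,0,0,1]]]'
python3 rp.py .599 .085 .026 | tail -1
```

```text
t: 31.55
tool_pos: [0.6008, 0.0863, 0.0291]
orientation: [1.933, 1.924, -0.504]
force: [-0.7, 17.8, 6.9]
opening: 0.0004
now R edge [332, 333, 333, 334, 333, 332, 331, 330]
t: 31.8
tool_pos: [0.6009, 0.0847, 0.0291]
orientation: [1.933, 1.924, -0.504]
force: [-0.9, 18.4, 7.9]
opening: 0.0008
now R edge [332, 333, 334, 334, 334, 333, 332, 330]
```

```bash
python3 -m inch '[[[0.87,0,-0.5,0,0,0,1],[1.7,0,-1,0,0,0,1],[1.7,0,-1,0,0,0,1],[-1.5,0,-2.6,0,0,0,-1],[-1.5,0,-2.6,0,0,0,-1]]]'
python3 -m inch '[[[-2,0,-3.5,0,0,0,-1],[-2,0,-3.5,0,0,0,-1],[-2,0,-3.5,0,0,0,-1],[-2,0,-3.5,0,0,0,-1],[-2,0,-3.5,0,0,0,-1]]]'
cat > lg.py <<'E'
from h import *
import sys
def up(h):
    x=np.array([np.cos(uz(h)),np.sin(uz(h)),0]);z=np.array([0,0,-1.]);return np.column_stack([x,np.cross(z,x),z])
s,p,R=pose(); print(p,s['force'],s['opening'])
E
python3 - <<'E'
from lg import *
go(p,up(82.5),'t'); w=np.array([.45,.1,.36]); go(w,up(82.5),'w1'); go(np.array([.4131,-.3722,.24]),up(82.5),'L',w,up(82.5))
im=robot.read_camera('top')['image'];cv2.imwrite('pics/t11.png',im)
i=cv2.cvtColor(im,cv2.COLOR_BGR2HSV)[290:335,430:475]
m=cv2.inRange(i,(0,0,205),(180,40,255));cn=max(cv2.findContours(m,0,1)[0],key=len)
r=cv2.minAreaRect(cn);bx=cv2.boxPoints(r)+[430,290];print(r,bx)
P=unp('top',bx,.1);print(P.mean(0),[(round(np.linalg.norm(P[k]-P[k-1]),4),round(np.degrees(np.arctan2(*(P[k]-P[k-1])[1::-1])),1)) for k in range(4)])
E
```

```text
t: 32.35
tool_pos: [0.5975, 0.1314, 0.0862]
orientation: [1.93, 1.924, -0.521]
force: [-0.3, 0.0, 1.1]
opening: 0.0118
t: 32.85
tool_pos: [0.598, 0.132, 0.2903]
orientation: [1.932, 1.922, -0.516]
force: [0.5, -0.4, -0.5]
opening: 0.052
[0.598  0.132  0.2903] [ 0.474  -0.3531 -0.4988] 0.051985387393657795
t shift now [0. 0. 0.] turn [ 1.9562 29.9449  7.0432] shift after turn [0. 0. 0.]
w1 shift now [ -6.3256 -14.7804  -4.4181] turn [ 1.9562 29.9449  7.0432] shift after turn [ -5.1047 -14.2597  -6.9712]
L shift now [-47.2977   2.505   12.    ] turn [0. 0. 0.] shift after turn [-47.2977   2.505   12.    ]
((21.059999465942383, 21.580001831054688), (18.10193634033203, 25.173004150390625), 8.130102157592773) [[440.32 322.76]
 [443.88 297.84]
 [461.8  300.4 ]
 [458.24 325.32]]
[ 0.4152 -0.3717  0.1   ] [(np.float64(0.0419), np.float64(82.6)), (np.float64(0.0585), np.float64(-9.6)), (np.float64(0.0422), np.float64(-97.4)), (np.float64(0.0585), np.float64(170.1))]
```

```bash
python3 -m inch '[[[-1.6,-3.7,-1.1,0,0,0,-1],[-1.6,-3.7,-1.1,0,0,0,-1],[-1.6,-3.7,-1.1,0,0,0,-1],[-1.6,-3.7,-1.1,0,0,0,-1],[0,0,0,0.5,7.5,1.8,-1]]]'
python3 -m inch '[[[0,0,0,0.5,7.5,1.7,-1],[0,0,0,0.5,7.5,1.7,-1],[0,0,0,0.5,7.5,1.7,-1],[-4.7,0.25,1.2,0,0,0,-1],[-4.7,0.25,1.2,0,0,0,-1]]]'
python3 -m inch '[[[-4.7,0.25,1.2,0,0,0,-1],[-4.7,0.25,1.2,0,0,0,-1],[-4.7,0.25,1.2,0,0,0,-1],[-4.7,0.25,1.2,0,0,0,-1],[-4.7,0.25,1.2,0,0,0,-1]]]'
python3 -m inch '[[[-4.7,0.25,1.2,0,0,0,-1],[-4.7,0.25,1.2,0,0,0,-1],[-3,0.2,0,0,0,0,-1],[0,0,0,0,0,0,-1],[0,0,0,0,0,0,-1]]]'
python3 - <<'E'
from lg import *
go(np.array([.4145,-.372,.066]),up(82),'grasp')
c=robot.read_camera("wrist");T=c["tool_from_camera"];K=c["K"]; cv2.imwrite('pics/w3.png',c['image'])
def pr(X):
    x=R.T@(X-p); y=T[:3,:3].T@(x-T[:3,3]); v=K@y; return v[:2]/v[2]
L=np.array([.4145,-.372,.1]);e=up(82)[:,1];f=up(82)[:,0]
print('pred',[pr(L+i*.03*e+j*.022*f).round(0).tolist() for i,j in((-1,-1),(-1,1),(1,1),(1,-1))])
E
```

```text
t: 33.4
tool_pos: [0.4471, 0.1011, 0.3593]
orientation: [2.039, 1.973, -0.398]
force: [0.1, -0.2, -0.9]
opening: 0.092
t: 33.9
tool_pos: [0.443, 0.0036, 0.335]
orientation: [-2.359, -2.074, -0.003]
force: [1.1, -1.0, -0.2]
opening: 0.093
t: 34.4
tool_pos: [0.425, -0.2315, 0.274]
orientation: [-2.359, -2.073, -0.001]
force: [0.6, 0.4, 0.1]
opening: 0.0925
t: 34.9
tool_pos: [0.4163, -0.3537, 0.2497]
orientation: [-2.359, -2.071, -0.001]
force: [0.5, -0.5, 0.7]
opening: 0.093
[ 0.4163 -0.3537  0.2497] [ 0.5454 -0.4561  0.7447] 0.09303013519866507
grasp shift now [-1.8827  0.0891 18.3661] turn [-0.0895 -0.1479  0.5505] shift after turn [-1.8344  0.0783 18.371 ]
pred [[286.0, 263.0], [285.0, 220.0], [347.0, 221.0], [346.0, 264.0]]
```

Run:
```python
from lg import *
im=cv2.imread('pics/w3.png');cv2.imwrite('pics/w3c.png',cv2.resize(im[150:330,200:440],None,fx=3,fy=3,interpolation=cv2.INTER_CUBIC))
h=cv2.cvtColor(im,cv2.COLOR_BGR2HSV)
for th in(215,235,248):
    m=cv2.inRange(h,(0,0,th),(180,45,255));m[:190]=0;m[300:]=0;m[:,:250]=0;m[:,390:]=0
    cn=max(cv2.findContours(m,0,1)[0],key=cv2.contourArea);print(th,cv2.boxPoints(cv2.minAreaRect(cn)).round(0).tolist(),cv2.minAreaRect(cn))
```

```text
[ 0.4166 -0.3531  0.2501] [ 0.1651  0.2639 -0.3846] 0.09303044159264667
215 [[288.0, 262.0], [289.0, 221.0], [348.0, 222.0], [347.0, 263.0]] ((318.1927795410156, 242.0157470703125), (59.05293273925781, 41.19390869140625), 1.301952600479126)
235 [[290.0, 222.0], [346.0, 222.0], [346.0, 262.0], [290.0, 262.0]] ((318.0, 242.0), (40.0, 56.0), 90.0)
248 [[291.0, 240.0], [345.0, 240.0], [345.0, 261.0], [291.0, 261.0]] ((318.0, 250.5), (21.0, 54.0), 90.0)
```

```bash
python3 -m inch '[[[-1.85,0.2,1,0,0,0.5,-1],[0,0,4,0,0,0,-1],[0,0,4,0,0,0,-1],[0,0,4,0,0,0,-1],[0,0,3,0,0,0,-1]]]'
python3 -m inch '[[[0,0,2.3,0,0,0,-1],[0,0,0,0,0,0,-1]]]'
python3 -c "
from lg import *
go(np.array([.4145,-.372,.066]),up(82),'grasp')"
python3 -m inch '[[[0,0,0,0,0,0,1],[0,0,0,0,0,0,1],[0,0,0,0,0,0,1],[0,0,0,0,0,0,1],[0,0,0,0,0,0,1]]]' 20
python3 -m inch '[[[0,0,0,0,0,0,1],[0,0,0,0,0,0,1],[0,0,0,0,0,0,1]]]' 20
python3 -c "
from lg import *
print(s['tool_pos'],s['orientation'])"
```

```text
t: 35.45
tool_pos: [0.4158, -0.37, 0.0881]
orientation: [-2.365, -2.064, -0.001]
force: [-0.1, -0.9, -0.5]
opening: 0.0928
t: 35.65
tool_pos: [0.4144, -0.3687, 0.0637]
orientation: [-2.361, -2.06, -0.001]
force: [-0.5, 0.2, -1.5]
opening: 0.0929
[ 0.4144 -0.3687  0.0637] [-0.5375  0.2274 -1.4821] 0.09288547494173319
grasp shift now [-0.3249  0.0517 -0.2277] turn [-0.3081 -0.3143  0.2136] shift after turn [-0.326   0.0542 -0.2256]
t: 36.15
tool_pos: [0.4161, -0.373, 0.0683]
orientation: [2.369, 2.063, 0.001]
force: [-0.5, 0.1, 4.0]
opening: 0.0598
t: 36.45
tool_pos: [0.4161, -0.373, 0.0683]
orientation: [2.369, 2.063, 0.001]
force: [-0.1, 1.1, 5.5]
opening: 0.0599
[ 0.4161 -0.373   0.0683] [-0.1165  1.1082  5.5338] 0.05991274908344503
[ 0.4161 -0.373   0.0683] [2.3689 2.0625 0.0011]
```

```bash
python3 -m inch '[[[0,0,-2,0,0,0,1],[0,0,-4,0,0,0,1],[0,0,-5,0,0,0,1],[0,0,-5,0,0,0,1],[0,0,-5,0,0,0,1]]]'
python3 - <<'E'
from lg import *
w=np.array([.46,.14,.31]);t=np.array([.608,.168,.31]);go(w,up(82.07),'w');go(t,up(80.1),'t',w,up(82.07))
E
```

```text
t: 36.95
tool_pos: [0.4151, -0.3723, 0.2787]
orientation: [-2.368, -2.062, -0.001]
force: [0.7, -0.8, -1.2]
opening: 0.06
[ 0.4151 -0.3723  0.2787] [ 0.746  -0.7996 -1.2365] 0.059955441278948626
w shift now [51.3625 -2.6117 -3.0406] turn [-0.0669 -0.0989  0.0163] shift after turn [51.3564 -2.6227 -3.1324]
t shift now [ 4.8151 14.2722  0.    ] turn [0.   0.   1.97] shift after turn [ 5.3029 14.0982  0.    ]
```

```bash
python3 -m inch '[[[0,0,-3,0,0,0,1],[4.6,-0.24,0,0,0,0,1],[4.6,-0.24,0,0,0,0,1],[4.6,-0.24,0,0,0,0,1],[4.6,-0.24,0,0,0,0,1]]]'
python3 -m inch '[[[4.6,-0.24,0,0,0,0,1],[4.6,-0.24,0,0,0,0,1],[4.6,-0.24,0,0,0,0,1],[4.6,-0.24,0,0,0,0,1],[4.6,-0.24,0,0,0,0,1]]]'
python3 -m inch '[[[4.6,-0.24,0,0,0,0,1],[4.6,-0.24,0,0,0,1.97,1],[1.3,3.5,0,0,0,0,1],[1.3,3.5,0,0,0,0,1],[1.3,3.5,0,0,0,0,1]]]'
python3 -m inch '[[[1.3,3.5,0,0,0,0,1],[0,0,0,0,0,0,1],[0,0,0,0,0,0,1]]]'
python3 - <<'E'
from lg import *
go(np.array([.608,.168,.069]),up(80.1),'t')
c=robot.read_camera('top')['image'];cv2.imwrite('pics/t12.png',c)
E
```

```text
t: 37.45
tool_pos: [0.431, -0.1876, 0.307]
orientation: [-2.369, -2.061, -0.001]
force: [1.4, -0.2, -1.3]
opening: 0.0601
t: 37.95
tool_pos: [0.4508, 0.0421, 0.3075]
orientation: [-2.369, -2.062, -0.001]
force: [1.3, -0.7, -0.3]
opening: 0.0602
t: 38.45
tool_pos: [0.5701, 0.1535, 0.3073]
orientation: [-2.402, -2.023, -0.0]
force: [-0.5, 0.1, -0.8]
opening: 0.0602
t: 38.75
tool_pos: [0.6058, 0.1592, 0.3057]
orientation: [-2.402, -2.02, 0.004]
force: [-0.8, 0.2, -0.2]
opening: 0.06
[0.6058 0.1592 0.3057] [-0.8068  0.159  -0.1786] 0.05999828664678834
t shift now [ 0.9143  0.1607 23.6742] turn [-0.2206  0.0115  0.018 ] shift after turn [ 0.9096  0.0693 23.6748]
```

```bash
python3 -m inch '[[[0.9,0.1,2,-0.2,0,0,1],[0,0,4.5,0,0,0,1],[0,0,4.5,0,0,0,1],[0,0,4.5,0,0,0,1],[0,0,4,0,0,0,1]]]'
python3 -m inch '[[[0,0,2,0,0,0,1],[0,0,1,0,0,0,1],[0,0,0,0,0,0,1],[0,0,0,0,0,0,1]]]'
python3 - <<'E'
from lg import *
go(np.array([.608,.168,.069]),up(80.1),'t')
E
```

```text
t: 39.3
tool_pos: [0.6079, 0.1679, 0.1123]
orientation: [2.403, 2.021, 0.006]
force: [-0.1, 0.2, -1.6]
opening: 0.0596
t: 39.7
tool_pos: [0.6101, 0.1683, 0.0852]
orientation: [2.402, 2.02, 0.009]
force: [0.1, -0.3, 0.3]
opening: 0.0601
[0.6101 0.1683 0.0852] [ 0.1282 -0.2682  0.3237] 0.06006936257223238
t shift now [-0.0712 -0.2138  1.622 ] turn [ 0.3475 -0.1253  0.0249] shift after turn [-0.0677 -0.204   1.6234]
```

```bash
python3 -m inch '[[[-0.07,-0.2,0.7,0.35,-0.1,0,1],[0,0,0.5,0,0,0,1],[0,0,0.3,0,0,0,1],[0,0,0,0,0,0,1]]]'
python3 - <<'E'
from lg import *
go(np.array([.608,.168,.069]),up(80.1),'t')
# label face lines up? box + logger top in the images
c=robot.read_camera('side')['image'];cv2.imwrite('pics/s12.png',c)
E
```

```text
t: 40.1
tool_pos: [0.6074, 0.1677, 0.0682]
orientation: [-2.403, -2.021, 0.003]
force: [-0.1, -1.2, 2.3]
opening: 0.06
[0.6074 0.1677 0.0682] [-0.145  -1.1937  2.3464] 0.0600337799192809
t shift now [ 0.0364  0.0549 -0.0831] turn [-0.1342  0.0325  0.0227] shift after turn [ 0.0365  0.0551 -0.083 ]
```

```bash
python3 -m inch '[[[0,0,0,0,0,0,0.2],[0,0,0,0,0,0,-1],[0,0,0,0,0,0,-1],[0,0,0,0,0,0,-1],[0,0,0,0,0,0,-1]]]'
python3 -m inch '[[[0,0,-2,0,0,0,-1],[0,0,-4,0,0,0,-1],[0,0,-5,0,0,0,-1],[0,0,-5,0,0,0,-1],[0,0,-5,0,0,0,-1]]]'
python3 -m inch '[[[-4,-4,0,0,0,0,-1],[1,-4.5,0,0,0,0,-1],[2,-4.5,0,0,0,0,-1],[2,-4.5,0,0,0,0,-1],[0,0,0,0,0,0,-1]]]'
python3 - <<'E'
from lg import *
a=robot.read_camera('top')['image'];b=robot.read_camera('side')['image'];cv2.imwrite('pics/f_top.png',a);cv2.imwrite('pics/f_side.png',b)
A=cv2.resize(a[150:330,120:430],(775,450),interpolation=cv2.INTER_CUBIC);B=cv2.resize(b[170:350,230:440],(0,0),fx=2.2,fy=2.2)
t=cv2.resize(a[150:290,130:350],None,fx=2.2,fy=2.2,interpolation=cv2.INTER_CUBIC);B=cv2.resize(b[180:350,250:430],None,fx=1.75,fy=308/170,interpolation=cv2.INTER_CUBIC)
cv2.imwrite('pics/fin.png',np.hstack([t,B[:308]]))
ref=cv2.imread('pics/top0.png');refs=cv2.imread('pics/side0.png')
print('rest diff',(cv2.absdiff(a,ref)[235:325,370:425].max(2)>50).sum(),(cv2.absdiff(b,refs)[265:345,295:365].max(2)>50).sum())
for n,i in(('ref',ref),('now',a)):
    m=cv2.inRange(cv2.cvtColor(i,cv2.COLOR_BGR2HSV),(98,90,20),(118,255,255)); m[:215]=0;m[285:]=0;m[:,:240]=0;m[:,350:]=0
    cn=max(cv2.findContours(m,0,1)[0],key=len)[:,0].astype(np.float32);h=cv2.convexHull(cn[cn[:,1]>222])[:,0]
    print(n,cv2.fitEllipse(h[h[:,1]>226])[:2],h[:,0].min(),h[:,0].max(),h[:,1].max())
E
```

```text
t: 40.65
tool_pos: [0.607, 0.1678, 0.0677]
orientation: [-2.403, -2.021, 0.004]
force: [0.1, -0.4, 0.8]
opening: 0.087
t: 41.15
tool_pos: [0.6073, 0.1678, 0.2797]
orientation: [-2.403, -2.021, 0.004]
force: [1.3, 0.5, 0.0]
opening: 0.0933
t: 41.65
tool_pos: [0.4387, 0.2141, 0.2788]
orientation: [-2.398, -2.024, 0.003]
force: [1.0, 0.5, 0.2]
opening: 0.0933
[0.4387 0.2141 0.2788] [0.9853 0.4912 0.2309] 0.09333199029462592
rest diff 91 389
ref ((297.5458068847656, 232.74354553222656), (73.64867401123047, 76.90373992919922)) 261.0 334.0 271.0
now ((297.61700439453125, 232.52835083007812), (73.68697357177734, 76.9980239868164)) 261.0 334.0 271.0
```

View pics/fin.png

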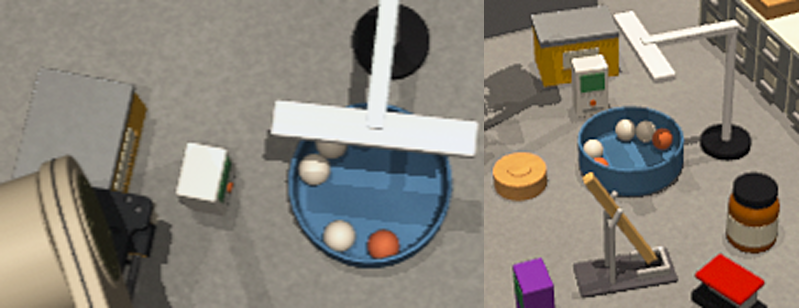

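Run:
```python
from lg import *
for v,roi in(('top',(235,325,370,425)),('side',(268,335,295,355))):
    for f in(f'{v}0',f'f_{v}'):
        h=cv2.cvtColor(cv2.imread(f'pics/{f}.png'),cv2.COLOR_BGR2HSV)[roi[0]:roi[1],roi[2]:roi[3]]
        m=cv2.inRange(h,(10,90,90),(28,255,255));c=max(cv2.findContours(m,0,1)[0],key=cv2.contourArea);print(f,cv2.minAreaRect(c),cv2.boundingRect(c))
a=cv2.imread('pics/f_top.png');h=cv2.cvtColor(a,cv2.COLOR_BGR2HSV)
m=cv2.inRange(h,(0,0,205),(180,40,255));m[:208]=0;m[250:]=0;m[:,:205]=0;m[:,245:]=0
c=max(cv2.findContours(m,0,1)[0],key=cv2.contourArea);bx=cv2.boxPoints(cv2.minAreaRect(c));P=unp('top',bx,.1)
print(bx,P.mean(0),[(round(np.linalg.norm(P[k]-P[k-1]),4),round(np.degrees(np.arctan2(*(P[k]-P[k-1])[1::-1])),1)) for k in range(4)])
```

```text
[0.442  0.2121 0.2788] [0.3105 0.1732 0.6339] 0.09348867386787493
top0 ((29.532739639282227, 48.482242584228516), (39.244876861572266, 8.228764533996582), 88.09085083007812) (25, 29, 10, 40)
f_top ((31.08218002319336, 48.93815994262695), (38.394508361816406, 8.215170860290527), 86.72950744628906) (26, 30, 11, 39)
side0 ((41.51237487792969, 42.62623977661133), (30.606489181518555, 6.75453519821167), 50.710594177246094) (31, 29, 23, 27)
f_side ((41.36082458496094, 43.438140869140625), (31.376693725585938, 6.8111491203308105), 50.52753829956055) (31, 30, 23, 27)
[[209.8146 237.5317]
 [214.9073 213.7658]
 [232.1171 217.4536]
 [227.0244 241.2195]] [0.6058 0.1685 0.1   ] [(np.float64(0.0414), np.float64(78.6)), (np.float64(0.058), np.float64(-9.5)), (np.float64(0.0417), np.float64(-101.4)), (np.float64(0.058), np.float64(170.2))]
```

```bash
python3 -c "
from plant import robot
print(robot.close_job())"
```

```text
the job is handed in; nothing more can be done
None
```

I stirred the beads, put the stick back in its rest and placed the logger, then handed the job in at about 42 s. Two points fall short of a clean run: the crock got pushed and had to be moved back, and part of the second turn was narrow.

**Stirring:** The bulb made two full anticlockwise turns plus about 28°, starting and ending on the lamp side with its centre about 24 mm above the table. The first turn ran at about 50–57 mm radius. Partway round each turn the bulb jammed beads against the wall, with up to 15 N on the wrist. I dropped to about 31–36 mm for roughly a third of the second turn.

**Crock:** During the second jam the crock slid about 9 mm towards the card box.
- I tried to move it back from inside with the bulb at about 13–15 N. It did not move, and the stick tipped a little in the jaws.
- After returning the stick, I pushed it back from outside with the closed fingers at about 18 N. The rim now lies within about 0.2 pixel of its first position.

**Stick:** On the first try the bulb caught the cup wall at about 24 N. I lifted, corrected and seated it. In both camera views it is within 1–2 pixels (about 2–4 mm) and about 1° of how it lay at the start.

**Logger:** It stands upright at about (0.606, 0.1685), against a target of (0.608, 0.168). It is parallel to the label side within about 1°.

**Last checks:** All five beads were still in the crock, nothing had been knocked over, and the gripper was clear of everything. I did not measure the bystanders one by one.

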